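# Hang the coffee scoop below the drop hanger

### The arm

A 7-joint arm with a two-finger parallel gripper is mounted at the origin on the work surface. World frame = base frame: x ahead of the robot, y to its left, z up, the work surface at z = 0. Lengths are in m, angles in rad, forces in N, time in s.
With the tool pointing down it reaches from about 0.425 to 1.025 m from the base axis. Payload 9.4 kg.
Tool frame: the origin (TCP) lies midway between the tips of the shut fingers; the grasp point (between the pads) lies 19 mm behind it; z points along the fingers, y is the direction in which the jaws open and shut (so a half turn about z gives the same grasp; the last joint's range is limited). The gripper opens to 85 mm and grips with 20 to 120 N. Pads are 22 mm wide; open, the fingers measure 114 mm over their backs; the gripper's body (76 mm by 85 mm) begins 54 mm behind the grasp point. The pads swing forward as they close: fully open they stand 13 mm farther back than shut.
Start: joints at [-1.346, 0.599, -0.003, 1.599, 0.002, 0.943, -0.08], TCP at [0.216, 0.692, 0.231] pointing down, gripper open.
Joint ranges: [-2.57, 2.57], [-0.35, 1.97], [-1.29, 1.29], [0.11, 2.56], [-1.05, 4.19], [0.11, 1.86], [-2.63, 2.63]. Speed limits (rad/s): [2.22, 2.22, 3.01, 3.01, 3.14, 3.14, 3.14].

### API

Orientations are given as [roll, pitch, yaw] about the fixed x, y, z axes, in that order (R = Rz(yaw) Ry(pitch) Rx(roll)).
In Python, from plant import r gives the robot as it stands. The module is installed in compiled form; this text tells all that it offers.
- The arm moves only by the tool move_arm, never from a script. Its arguments are lists of equal length, an entry for each row: "gripper": the opening, from 0 (shut) to 1 (fully open); "translation": the shift along the tool's x, y, z as a fraction of full scale, a list of three; "roll": the turn about the tool's z as a fraction of full scale. In form: {"gripper": [gripper, ...], "translation": [[x, y, z], ...], "roll": [roll, ...]}. A call has 1 to 12 rows; each row shifts and turns the pose as measured when the row begins, along the tool's axes as they then stand; what a row does not reach is not made up. Full scale, the value 1, is 25 mm for a shift and 4 degrees for a turn. A row lasts 1/8 s, in which the tool goes at most 62.5 mm and 10.7 degrees, less where a joint would pass 70% of its speed; a pose out of reach is approached as far as the arm can. A call with a number of a shift or a turn outside -1 to 1 is refused whole. A call with a gripper value outside its range is refused whole. The fingers move at their own pace and stop on an object; the grip force is fixed at half the most. Time passes only in rows, so rows that do not move let the fingers close. It gives the time, the measured TCP pose, the force and the opening at its end, in the units of the state.
- r.state(): the state, without advancing time (a new reading comes with each control period).
- r.capture(name): name is "scene" or "top" or "wrist"; returns the picture (400x640x3 uint8, red, green, blue); there is no depth.
- r.camera_params(name): a dict with "mtx" (3x3 intrinsics, pixels), "T" (4x4, takes a point from camera to world coordinates); the wrist camera has in their place "T_tool_cam" (4x4, takes a point from camera to tool coordinates, whose origin is the TCP and whose axes are the flange's). Camera axes: x right, y down, z forward; pixel columns grow to the right and rows downward; lengths in m; the calibration is good to about 2 mm. A picture is of the moment at which its call begins: read the wrist's pose just before it. camera_params takes no time and is no camera call.
- r.sign_off(): hands the job in, once; it reports no verdict.
The state is a dict: "time_s": time; "joint_positions": joint angles; "qd": joint speeds; "joint_efforts": joint torques, N m; "ee_pos": TCP position; "tcp_rot": TCP orientation; "ft_force": force on the tool from outside, world axes, zero at the start; "moment": the same for the moment, N m; "grip_width": finger opening in m.
Only numpy, scipy, OpenCV 4.12 (cv2) and the standard library are available. Lean on these libraries where they do the work, as an engineer would, in place of code of your own. Each camera call takes 0.05 s, during which the arm holds its last target.

### The job

Lift the steel coffee scoop out of the wooden caddy, stand it upright on the cork mat and let go of it, so that you can take it afresh with its top hook free. Then hang it by that hook from the lower loop of the steel hanger that hangs on the rail, so that rail, hanger and scoop form a chain hanging free and still. Do not pull the hanger off the rail, and leave the carafe, the cup and the canister where they are.

Things in the scene. Friction and masses are not known exactly. Their poses are not given: they have to be found in the camera images.
- scoop_hook (a point): Seat of the scoop's hook (where a 6 mm bar's axis lies when hung): x -6, z 165 mm in the scoop. Inverted V of 3 mm strap, open below, 16 mm wide along y (can be pinched across this from above), 26 mm along x; top 9 mm above the seat. Stem on the -x side, down to the bail's crossbar at z 110; free lip on the +x side, ends 15 mm below the seat. In the caddy it stands above the walls.
- scoop_handle (a point): Grip point of the scoop's wooden handle: x -85, y 0, z 55 mm in the scoop's frame (so 79 mm towards -x from the hook seat and 110 mm below it). The handle is a flat upright blade 10 mm thick along y, 24 mm tall (z 43 to 67), running from the cup to x -105 mm.
- scoop_center (a point): Centre of the scoop's cup, on its axis 35 mm above its underside; axes of the scoop.
- scoop: Loose steel scoop (about 160 g), origin at the centre of the cup's underside: open round cup 56 mm wide, 70 mm tall, arched bail over it carrying a strap hook at the top, flat wooden side handle. z is up; -x points from the cup along the handle.
- loop_bar (a point): Middle of the lower bar of the hanger's loop (on its axis). Round bar, 6 mm thick, along the hanger's y. The loop stands in the hanger's y-z plane; its window is 34 mm wide and 40 mm high, from 3 to 43 mm above this point. The scoop's hook goes through it along the hanger's x, lip first, and down onto the bar.
- hanger: Loose steel drop hanger (about 140 g), hung by an open V hook over the rail, free to swing. Origin on the rail's axis, 93 mm above the loop's lower bar; z up, y along the rail, x away from the robot. Its top reaches 13 mm above the origin and is 29 mm deep along x.
- rail: Fixed steel rail stand: a 12 mm bar along its y, axis 300 mm above the counter, 300 mm long on two posts. Origin on the counter under the bar's middle.
- caddy: Fixed open wooden box, 157 x 76 x 105 mm, walls 6 mm, floor 6 mm, origin at the centre of its underside; its long side along its x. The scoop stands in it at the start, handle towards the box's -x, the cup near its +x end.
- mat: Fixed round cork mat, 130 mm wide and 4 mm thick, origin at the centre of its underside, on the counter.
- carafe: Bystander: smoky glass carafe, 116 mm wide, 140 mm tall, origin at the underside.
- cup: Bystander: stoneware cup, 80 mm wide, 75 mm tall, origin at the underside.
- canister: Bystander: square clear plastic canister with a grey flip-top lid, 104 mm wide, 150 mm tall, origin at the underside.
There are look-alikes about, which are no part of the job. Several things have the shape of the scoop; the one meant has the colours described above. Several things have the shape of the hanger; the one meant has the colours described above.

How it is judged:
By the outcome, as a careful person would: the job done as asked, in the order asked, and still so for the second after the job is handed in, with the robot touching nothing.
It also fails if it takes over 61 s, if anything falls off the work surface, if the arm or the gripper's body presses on something with over 40 N, if the wrist force passes 120 N, or if a joint passes its speed limit or range.

## Working session

There is one attempt and no reset: what is moved stays moved. The work goes in short steps, Python scripts to look and compute and a tool call to move; the robot and the scene stay as the last step left them, time stands still between calls to the robot, and variables do not carry over. Pictures are saved under pics/ and viewed, and the job is handed in when it is done.

Besides the shell and the picture viewer there is one more tool, called after ">>>" as name(argument=value, ...), one argument or row to a line, values as JSON. move_arm: Moves the arm, as the interface text tells. Shift numbers are shares of 25 mm and turn numbers shares of 4 degrees, none past 1 either way. Its arguments: {"type":"object","properties":{"gripper":{"type":"array"},"translation":{"type":"array"},"roll":{"type":"array"}},"required":["gripper","translation","roll"]}

```bash
mkdir -p pics; ls
python3 - <<'E'
from plant import r
import cv2,json
s=r.state(); print({k:(v if not hasattr(v,'round') else v) for k,v in s.items()})
for n in ["scene","top","wrist"]:
    p=r.camera_params(n); print(n,p)
    im=r.capture(n); cv2.imwrite(f"pics/{n}0.png",im[:,:,::-1])
E
```

```text
pics
{'time_s': 0.0, 'joint_positions': array([-1.3457354 ,  0.60018195, -0.00257495,  1.60015848,  0.00180502,
        0.942922  , -0.07977977]), 'qd': array([ 0.00125091, -0.00016894, -0.00192858,  0.0002667 ,  0.00167315,
       -0.00015714, -0.00057634]), 'joint_efforts': array([-1.29549604e-03, -7.76449871e+01,  1.56439148e+00, -2.57991815e+01,
        1.22691679e-02,  9.14703123e-03,  7.91203348e-06]), 'ee_pos': array([0.21532321, 0.69176331, 0.23036525]), 'tcp_rot': array([-3.13993088e+00,  1.37553288e-04,  2.83993976e+00]), 'ft_force': array([-0.23421247,  0.30770857, -0.26492605]), 'moment': array([0.01850916, 0.03665574, 0.00770276]), 'grip_width': 0.08576965024332114}
scene {'mtx': array([[385.60066101,   0.        , 322.3471414 ],
       [  0.        , 385.60066101, 199.4826299 ],
       [  0.        ,   0.        ,   1.        ]]), 'T': array([[-0.39811266,  0.67338069, -0.62294844,  1.24913242],
       [ 0.91728739,  0.29925231, -0.26273922,  0.29676567],
       [ 0.00949524, -0.67602256, -0.73681975,  1.03568255],
       [ 0.        ,  0.        ,  0.        ,  1.     
[... 346 characters left out ...]
2],
       [-9.94827744e-03, -1.86224944e-01, -9.82456769e-01,
         1.94210511e+00],
       [ 0.00000000e+00,  0.00000000e+00,  0.00000000e+00,
         1.00000000e+00]])}
wrist {'mtx': array([[328.19594704,   0.        , 319.06489009],
       [  0.        , 328.19594704, 198.90499991],
       [  0.        ,   0.        ,   1.        ]]), 'T_tool_cam': array([[ 7.50978848e-04, -9.48641049e-01, -3.16353594e-01,
         8.06256368e-02],
       [ 9.99999548e-01,  5.27697364e-04,  7.91466043e-04,
         5.53319056e-04],
       [-5.83878220e-04, -3.16354045e-01,  9.48641016e-01,
        -1.43544343e-01],
       [ 0.00000000e+00,  0.00000000e+00,  0.00000000e+00,
         1.00000000e+00]])}
```

View pics/scene0.png

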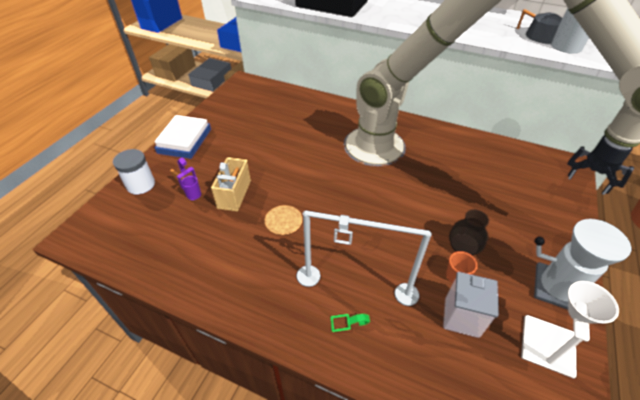

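View pics/top0.png

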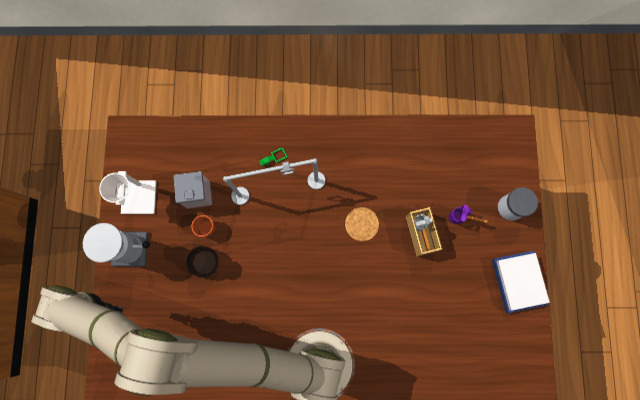

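View pics/wrist0.png

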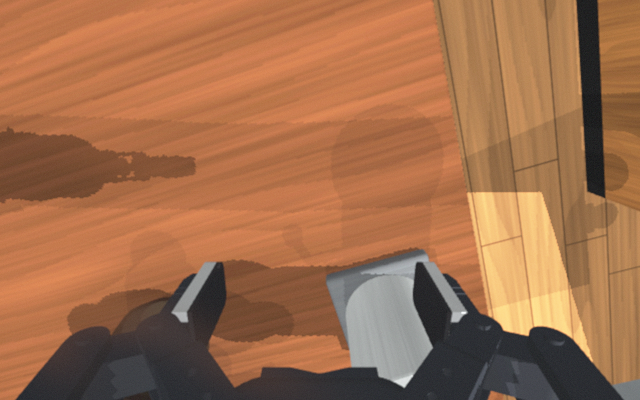

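Run:
```python
import cv2
s=cv2.imread("pics/scene0.png"); t=cv2.imread("pics/top0.png")
def z(im,x0,y0,x1,y1,f,n): cv2.imwrite(n,cv2.resize(im[y0:y1,x0:x1],None,fx=f,fy=f,interpolation=cv2.INTER_CUBIC))
z(s,160,140,310,250,5,"pics/s_c.png")
z(s,290,190,450,310,5,"pics/s_h.png")
z(t,340,180,500,270,5,"pics/t_c.png")
z(t,210,140,340,220,6,"pics/t_h.png")
```

```text
(no output)
```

View pics/s_c.png

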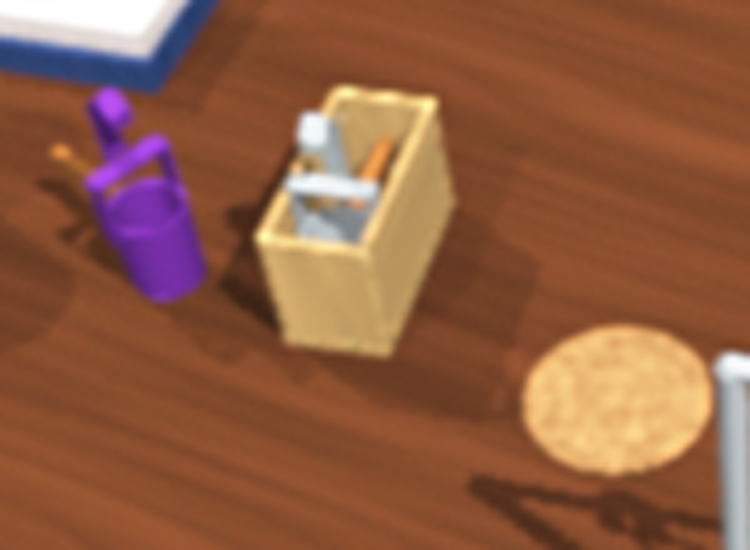

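View pics/s_h.png

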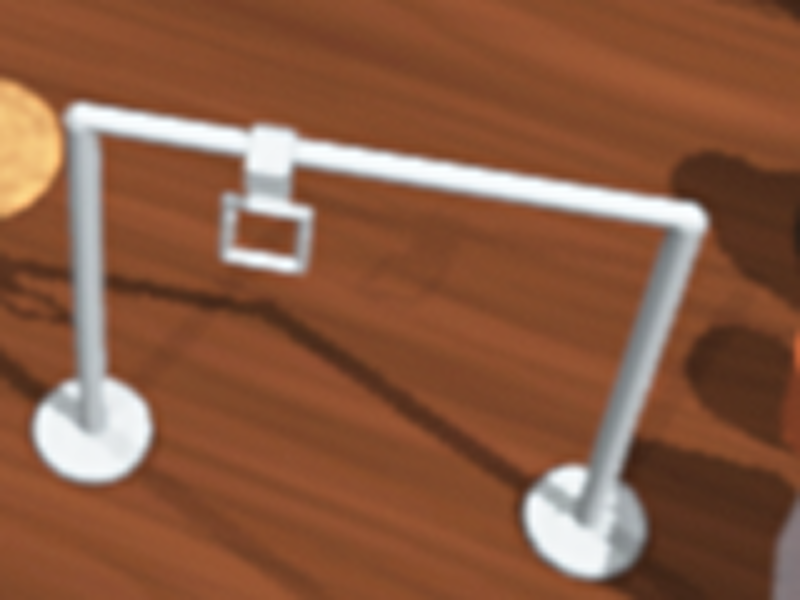

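View pics/t_c.png

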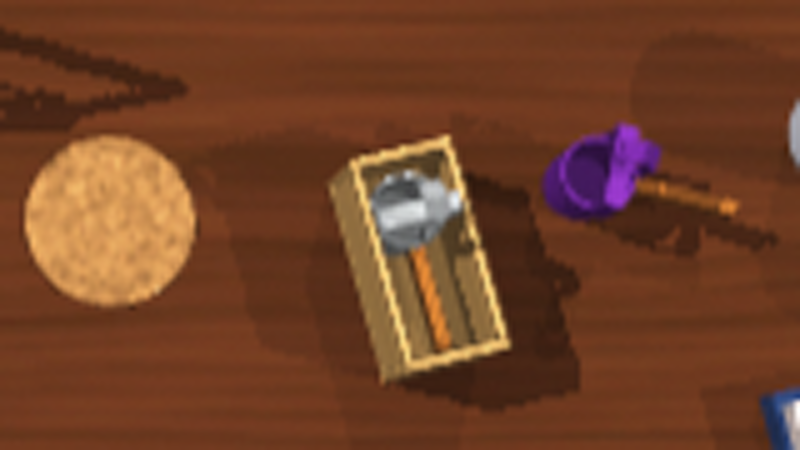

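View pics/t_h.png

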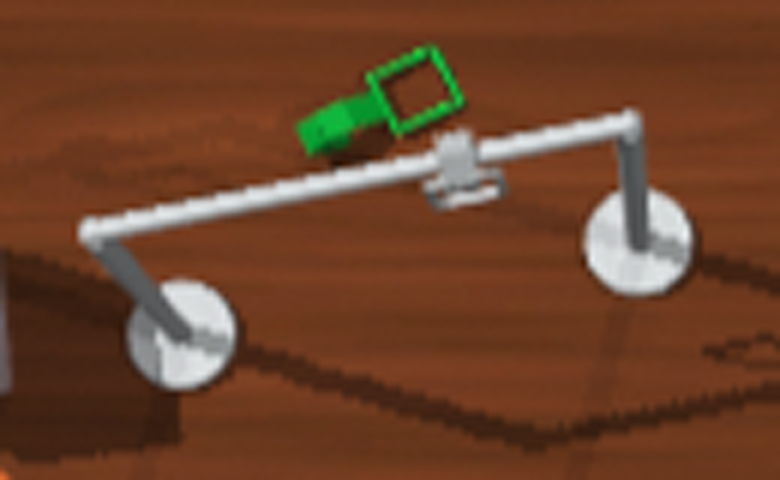

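```bash
cat > h.py <<'E'
import numpy as np, cv2
from scipy.spatial.transform import Rotation as Ro
from plant import r
def pose():
    s=r.state(); T=np.eye(4); T[:3,:3]=Ro.from_euler('xyz',s['tcp_rot']).as_matrix(); T[:3,3]=s['ee_pos']; return T
def cam(n,T=None):
    p=r.camera_params(n)
    if n=="wrist": return p['mtx'],(pose() if T is None else T)@p['T_tool_cam']
    return p['mtx'],p['T']
def ray(c,px):
    K,T=c; d=T[:3,:3]@np.linalg.solve(K,[px[0],px[1],1.]); return T[:3,3],d/np.linalg.norm(d)
def plane(c,px,z):
    o,d=ray(c,px); return o+d*(z-o[2])/d[2]
def tri(cs):
    A=np.zeros((3,3));b=np.zeros(3);L=[]
    for c,px in cs:
        o,d=ray(c,px);P=np.eye(3)-np.outer(d,d);A+=P;b+=P@o;L.append((o,P))
    x=np.linalg.solve(A,b); return x,[np.linalg.norm(P@(x-o)) for o,P in L]
def proj(c,X):
    K,T=c; q=T[:3,:3].T@(np.asarray(X)-T[:3,3]); q=K@q; return q[:2]/q[2]
def need(target,yaw):
    "shift in the tool axes (units of 25 mm) if turn is done last; turn in units of 4deg"
    s=r.state();T=pose();d=np.asarray(target)-T[:3,3]
    R=T[:3,:3]; u=R.T@d/.025
    dy=(yaw-s['tcp_rot'][2]+np.pi)%(2*np.pi)-np.pi
    print('tcp',s['ee_pos'].round(4),'rpy',s['tcp_rot'].round(4),'q',s['joint_positions'].round(2),'F',s['ft_force'].round(1),'w',round(s['grip_width'],4),'t',s['time_s'])
    print('d',d.round(4),'shift units',u.round(2),'yaw to go deg',np.degrees(dy).round(1),'roll units (tool z down => minus)',round(-np.degrees(dy)/4,2))
def shot(n,name,crop=None,f=1):
    T=pose(); im=r.capture(n)[:,:,::-1].copy(); cv2.imwrite('pics/raw_'+name+'.png',im); np.save('pics/'+name+'.npy',T)
    if crop: x0,y0,x1,y1=crop; im=im[y0:y1,x0:x1]
    cv2.imwrite('pics/'+name+'.png',cv2.resize(im,None,fx=f,fy=f,interpolation=cv2.INTER_CUBIC))
E
python3 - <<'E'
from h import *
S=cam("scene");T=cam("top")
sc=lambda x,y:(160+x/5-.4,140+y/5-.4); tc=lambda x,y:(340+x/5-.4,180+y/5-.4)
sh=lambda x,y:(290+x/5-.4,190+y/5-.4); th=lambda x,y:(210+x/6-.4,140+y/6-.4)
print('mat top',plane(T,tc(110,220),.004),'scene',plane(S,sc(619,399),.004))
print('caddy top corners z.105')
for p in [(352,160),(450,138),(508,346),(408,366)]: print(plane(T,tc(*p),.105))
for p in [(262,238),(368,246),(437,98),(337,90)]: print('S',plane(S,sc(*p),.105))
print('hook',tri([(T,tc(450,201)),(S,sc(316,128))]))
print('hook z.178',plane(T,tc(452,200),.178),plane(S,sc(316,125),.178))
print('rail ends', plane(T,th(92,230),.3),plane(T,th(632,120),.3))
print('rail ends S', plane(S,sh(693,218),.3),plane(S,sh(82,115),.3))
print('hanger top',plane(T,th(456,148),.313),plane(S,sh(272,145),.31))
print('bar', plane(T,th(468,197),.207),plane(S,sh(264,265),.207),tri([(T,th(468,197)),(S,sh(264,265))]))
print('bar ends T',plane(T,th(434,203),.207),plane(T,th(502,190),.207))
print('bar ends S',plane(S,sh(224,259),.207),plane(S,sh(304,271),.207))
print('handle T',plane(T,tc(415,250),.073),plane(T,tc(443,347),.073))
E
```

```text
mat top [ 0.51638741 -0.162398    0.004     ] scene [ 0.51751844 -0.15710084  0.004     ]
caddy top corners z.105
[ 0.54646452 -0.33122082  0.105     ]
[ 0.56269273 -0.40274984  0.105     ]
[ 0.41185417 -0.43851753  0.105     ]
[ 0.39747981 -0.36666133  0.105     ]
S [ 0.56153233 -0.39640933  0.105     ]
S [ 0.53904065 -0.32744502  0.105     ]
S [ 0.39165911 -0.36251922  0.105     ]
S [ 0.413641   -0.43305637  0.105     ]
hook (array([ 0.50534879, -0.38454279,  0.16312524]), [np.float64(0.005179212984536948), np.float64(0.00517921298453692)])
hook z.178 [ 0.50655395 -0.38753813  0.178     ] [ 0.51417195 -0.36930263  0.178     ]
rail ends [0.62671897 0.30638348 0.3       ] [0.68896595 0.01013747 0.3       ]
rail ends S [0.62470338 0.31089478 0.3       ] [0.68479071 0.01472564 0.3       ]
hanger top [0.66970547 0.10603533 0.313     ] [0.67228463 0.11162779 0.31      ]
bar [0.6677914  0.10721166 0.207     ] [0.66904151 0.11144208 0.207     ] (array([0.66784202, 0.1091428 , 0.20449465]), [np.float64(0.0018252010790834245), np.float64(0.001825201079083493)])
bar ends T [0.66421483 0.12690894 0.207     ] [0.67196681 0.08751142 0.207     ]
bar ends S [0.67398204 0.09058357 0.207     ] [0.66412413 0.13220285 0.207     ]
handle T [ 0.48489163 -0.38061594  0.073     ] [ 0.41390559 -0.39848576  0.073     ]
```

>>> move_arm(
  gripper=[1, 1, 1, 1, 1, 1, 1, 1, 1, 1, 1, 1],
  translation=[
    [0, 0, -1],
    [0, 0, -1],
    [0, 0, -1],
    [-0.8, -0.8, -1],
    [-1, -0.9, -1],
    [-1, -0.9, -1],
    [-1, -0.9, -1],
    [-1, -0.9, -0.5],
    [-1, -0.9, 0],
    [-1, -0.9, 0],
    [-1, -0.9, 0],
    [-1, -0.9, 0],
  ],
  roll=[0, 0, 0, 0, 0, 0, 0, 0, 0, 0, 0, 0],
)

```text
time_s: 1.65
ee_pos: [0.3682, 0.4289, 0.4211]
tcp_rot: [-3.133, -0.0, 2.845]
ft_force: [0.7, -0.4, 0.3]
grip_width: 0.0852
```

Run:
```python
from h import *
need([.58,.06,.42],np.radians(102))
```

```text
tcp [0.3682 0.4289 0.4211] rpy [-3.1331e+00 -3.0000e-04  2.8447e+00] q [-1.01  0.24  0.07  1.71 -0.01  1.2   0.33] F [ 0.7 -0.4  0.3] w 0.0852 t 1.65
d [ 0.2118 -0.3689 -0.0011] shift units [-12.42 -11.63   0.14] yaw to go deg -61.0 roll units (tool z down => minus) 15.25
```

>>> move_arm(
  gripper=[1, 1, 1, 1, 1, 1, 1, 1, 1, 1, 1, 1],
  translation=[
    [-1, -0.95, 0],
    [-1, -0.95, 0],
    [-1, -0.95, 0],
    [-1, -0.95, 0],
    [-1, -0.95, 0],
    [-1, -0.95, 0],
    [-1, -0.95, 0],
    [-1, -0.95, 0],
    [-1, -0.95, 0],
    [-1, -0.95, 0],
    [-1, -0.95, 0],
    [-1, -0.95, 0],
  ],
  roll=[0, 0, 0, 0, 0, 0, 0, 0, 0, 0, 0, 0],
)

```text
time_s: 3.15
ee_pos: [0.5756, 0.0549, 0.4221]
tcp_rot: [-3.131, -0.003, 2.845]
ft_force: [0.6, 0.6, -0.4]
grip_width: 0.0852
```

>>> move_arm(
  gripper=[1, 1, 1, 1, 1, 1, 1, 1, 1, 1, 1, 1],
  translation=[
    [0, 0, 0],
    [0, 0, 0],
    [0, 0, 0],
    [0, 0, 0],
    [0, 0, 0],
    [0, 0, 0],
    [0, 0, 0],
    [0, 0, 0],
    [0, 0, 0],
    [0, 0, 0],
    [0, 0, 0],
    [0, 0, 0],
  ],
  roll=[1, 1, 1, 1, 1, 1, 1, 1, 1, 1, 1, 1],
)

```text
time_s: 4.65
ee_pos: [0.5743, 0.0507, 0.4192]
tcp_rot: [-3.126, 0.006, 1.974]
ft_force: [-0.3, -0.2, -0.4]
grip_width: 0.0855
```

Run:
```python
from h import *
need([.58,.06,.42],np.radians(102))
shot("wrist","w1")
```

```text
tcp [0.5743 0.0507 0.4192] rpy [-3.1263  0.0059  1.974 ] q [-0.54  0.27  0.47  1.71 -0.12  1.2   0.36] F [-0.3 -0.2 -0.4] w 0.0855 t 4.65
d [0.0057 0.0093 0.0008] shift units [ 0.25  0.36 -0.04] yaw to go deg -11.1 roll units (tool z down => minus) 2.78
```

View pics/w1.png

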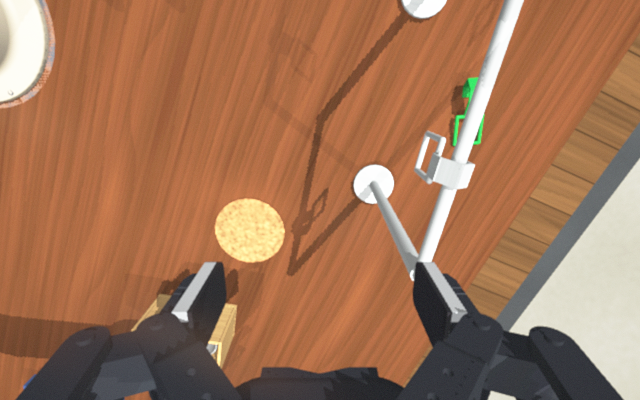

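Run:
```python
import cv2
im=cv2.imread("pics/raw_w1.png")
cv2.imwrite("pics/w1c.png",cv2.resize(im[110:210,390:500],None,fx=6,fy=6,interpolation=cv2.INTER_CUBIC))
```

```text
(no output)
```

View pics/w1c.png

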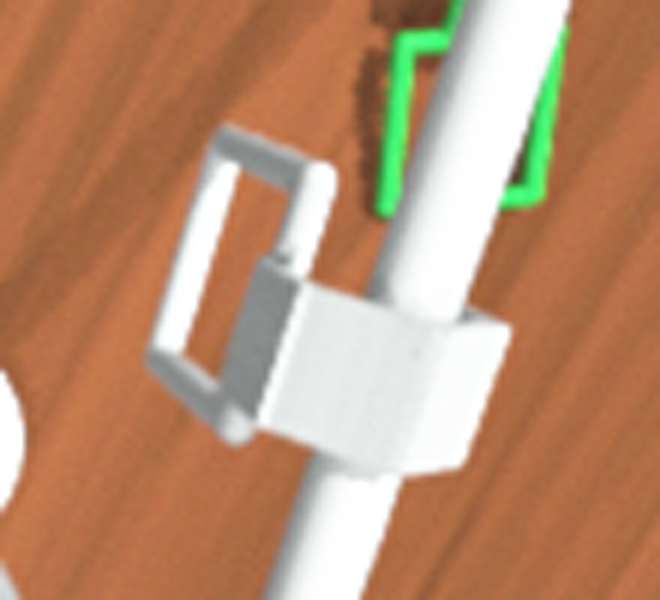

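Run:
```python
from h import *
W=cam("wrist",np.load("pics/w1.npy"))
c=lambda x,y:(390+x/6-.4,110+y/6-.4)
print('bar mid',plane(W,c(195,247),.207))
a,b=plane(W,c(222,145),.207),plane(W,c(160,350),.207);print('bar ends',a,b,np.linalg.norm(a-b),np.degrees(np.arctan2((a-b)[1],(a-b)[0])))
print('upper bar corners z.253',plane(W,c(318,172),.253),plane(W,c(238,432),.253))
a,b=plane(W,(515.5,0),.3),plane(W,(424,260),.3);print('rail',a,b,np.degrees(np.arctan2((a-b)[1],(a-b)[0])))
o,d=ray(W,c(195,247)); print(o)
# mat
im=cv2.imread("pics/raw_w1.png")
print('mat',plane(W,(250,230),.004))
print('hanger hook top z.313',plane(W,c(400,390),.313))
```

```text
bar mid [0.66824359 0.1095256  0.207     ]
bar ends [0.66378409 0.12745043 0.207     ] [0.67160258 0.09023986 0.207     ] 0.03802309019321715 101.86608456412387
upper bar corners z.253 [0.66403026 0.12965494 0.253     ] [0.67326919 0.08804124 0.253     ]
rail [0.64412164 0.23240513 0.3       ] [0.68525527 0.02825184 0.3       ] 101.39166865519206
[0.54480494 0.12737763 0.56219739]
mat [ 0.51777299 -0.15744315  0.004     ]
hanger hook top z.313 [0.66473606 0.10891198 0.313     ]
```

Run:
```python
from h import *
need([.48,-.39,.34],np.radians(13.4))
```

```text
tcp [0.5742 0.0507 0.4191] rpy [-3.1263  0.0059  1.9708] q [-0.54  0.27  0.47  1.71 -0.12  1.2   0.36] F [0.3 0.3 0.3] w 0.0852 t 4.7
d [-0.0942 -0.4407 -0.0791] shift units [-14.75 -10.29   3.41] yaw to go deg -99.5 roll units (tool z down => minus) 24.88
```

>>> move_arm(
  gripper=[1, 1, 1, 1, 1, 1, 1, 1, 1, 1, 1, 1],
  translation=[
    [-1, -0.7, 0.2],
    [-1, -0.7, 0.2],
    [-1, -0.7, 0.2],
    [-1, -0.7, 0.2],
    [-1, -0.7, 0.2],
    [-1, -0.7, 0.2],
    [-1, -0.7, 0.2],
    [-1, -0.7, 0.2],
    [-1, -0.7, 0.2],
    [-1, -0.7, 0.2],
    [-1, -0.7, 0.2],
    [-1, -0.7, 0.2],
  ],
  roll=[0, 0, 0, 0, 0, 0, 0, 0, 0, 0, 0, 0],
)

```text
time_s: 6.2
ee_pos: [0.4976, -0.3157, 0.3607]
tcp_rot: [-3.125, 0.003, 1.993]
ft_force: [0.9, 0.9, 0.7]
grip_width: 0.0856
```

>>> move_arm(
  gripper=[1, 1, 1, 1, 1, 1, 1, 1, 1, 1, 1, 1],
  translation=[
    [-0.9, -0.6, 0.2],
    [-0.9, -0.6, 0.2],
    [-0.8, -0.6, 0.2],
    [0, 0, 0],
    [0, 0, 0],
    [0, 0, 0],
    [0, 0, 0],
    [0, 0, 0],
    [0, 0, 0],
    [0, 0, 0],
    [0, 0, 0],
    [0, 0, 0],
  ],
  roll=[0, 0, 0, 1, 1, 1, 1, 1, 1, 1, 1, 1],
)

```text
time_s: 7.7
ee_pos: [0.4797, -0.3979, 0.3432]
tcp_rot: [-3.125, 0.011, 1.356]
ft_force: [-0.1, -1.0, 0.3]
grip_width: 0.0855
```

>>> move_arm(
  gripper=[1, 1, 1, 1, 1, 1, 1, 1, 1, 1, 1, 1],
  translation=[
    [0, 0, 0],
    [0, 0, 0],
    [0, 0, 0],
    [0, 0, 0],
    [0, 0, 0],
    [0, 0, 0],
    [0, 0, 0],
    [0, 0, 0],
    [0, 0, 0],
    [0, 0, 0],
    [0, 0, 0],
    [0, 0, 0],
  ],
  roll=[1, 1, 1, 1, 1, 1, 1, 1, 1, 1, 1, 1],
)

```text
time_s: 9.2
ee_pos: [0.4796, -0.3955, 0.3406]
tcp_rot: [-3.133, 0.02, 0.507]
ft_force: [0.3, 0.6, 0.3]
grip_width: 0.0855
```

Run:
```python
from h import *
need([.48,-.39,.34],np.radians(13.4))
shot("wrist","w2")
```

```text
tcp [ 0.4796 -0.3955  0.3406] rpy [-3.1331  0.0203  0.5072] q [-0.03  0.53  1.    1.74 -0.46  1.15  0.04] F [0.3 0.6 0.3] w 0.0855 t 9.2
d [ 0.0004  0.0055 -0.0006] shift units [ 0.12 -0.18  0.02] yaw to go deg -15.7 roll units (tool z down => minus) 3.91
```

View pics/w2.png

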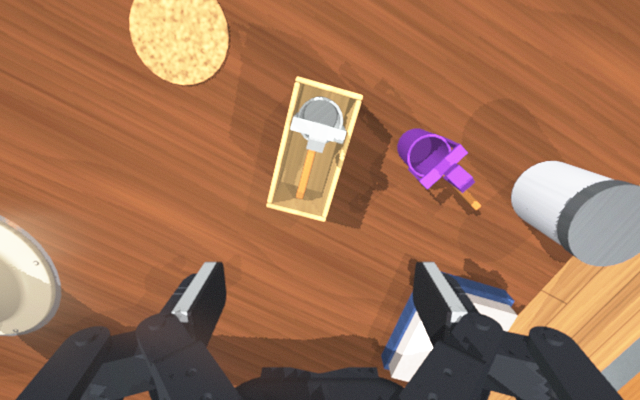

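Run:
```python
import cv2
im=cv2.imread("pics/raw_w2.png")
cv2.imwrite("pics/w2c.png",cv2.resize(im[70:225,260:370],None,fx=5,fy=5,interpolation=cv2.INTER_CUBIC)[:600])
```

```text
(no output)
```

View pics/w2c.png

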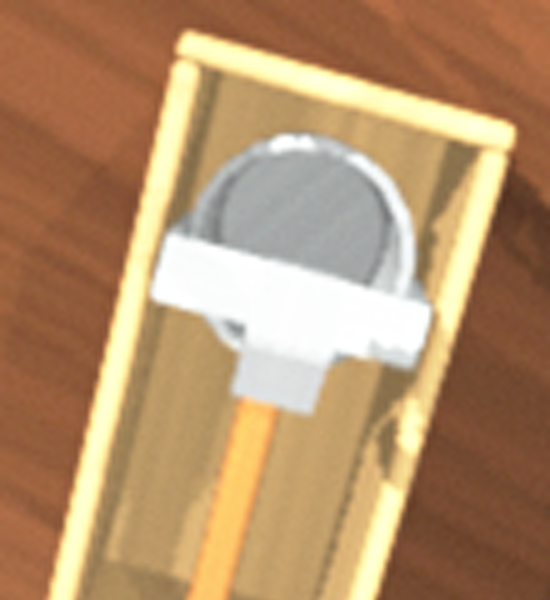

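Run:
```python
from h import *
W=cam("wrist",np.load("pics/w2.npy"))
c=lambda x,y:(260+x/5-.4,70+y/5-.4)
print('ridge',plane(W,c(285,357),.180), plane(W,c(245,350),.18),plane(W,c(328,366),.18))
print('hook stem low edge?',plane(W,c(275,405),.165))
print('rim centre z76',plane(W,c(302,236),.076), 'rim L,R', plane(W,c(190,235),.076),plane(W,c(413,260),.076))
print('handle z73', plane(W,c(258,410),.073),plane(W,c(210,600),.073))
a,b=plane(W,c(258,410),.073),plane(W,c(210,600),.073);print(np.degrees(np.arctan2(*(a-b)[1::-1])))
print('crossbar ends top z~.121',plane(W,c(165,268),.121),plane(W,c(428,330),.121))
for p in [(185,45),(510,133)]: print(plane(W,c(*p),.105))
# predicted from S, T
S=cam("scene");T=cam("top")
for X in ([.508,-.384,.18],[.512,-.378,.18]): print(proj(S,X),proj(T,X))
```

```text
ridge [ 0.50767733 -0.37576585  0.18      ] [ 0.50521637 -0.36872131  0.18      ] [ 0.51009267 -0.38349158  0.18      ]
hook stem low edge? [ 0.4962195  -0.37960332  0.165     ]
rim centre z76 [ 0.5191103  -0.37226236  0.076     ] rim L,R [ 0.50614453 -0.34852162  0.076     ] [ 0.52726149 -0.3985292   0.076     ]
handle z73 [ 0.47613206 -0.38351439  0.073     ] [ 0.42583019 -0.39662907  0.073     ]
14.612822193331226
crossbar ends top z~.121 [ 0.50271318 -0.3477968   0.121     ] [ 0.51894769 -0.40420308  0.121     ]
[ 0.54445805 -0.32937287  0.105     ]
[ 0.56310437 -0.40019589  0.105     ]
[219.94932235 161.76571513] [429.07710732 219.10262728]
[220.81091716 163.01084213] [427.30101756 217.95939161]
```

>>> move_arm(
  gripper=[0.6, 0.6, 0.6, 0.6, 0.6],
  translation=[
    [0, 0, 0.8],
    [0, 0, 0.8],
    [0, 0, 0.8],
    [0, 0, 0],
    [0, 0, 0],
  ],
  roll=[0.9, 0.9, 0.9, 0.8, 0],
)

```text
time_s: 9.88
ee_pos: [0.4775, -0.3941, 0.2726]
tcp_rot: [-3.135, 0.025, 0.247]
ft_force: [-0.6, -0.0, 0.6]
grip_width: 0.0513
```

Run:
```python
from h import *
need([.509,-.376,.152],np.radians(15))
```

```text
tcp [ 0.4775 -0.3941  0.2726] rpy [-3.1351  0.0251  0.2468] q [-0.03  0.62  1.02  1.83 -0.58  1.05 -0.11] F [-0.6 -0.   0.6] w 0.0513 t 9.875
d [ 0.0315  0.0181 -0.1206] shift units [ 1.52 -0.36  4.79] yaw to go deg 0.9 roll units (tool z down => minus) -0.21
```

>>> move_arm(
  gripper=[0.6, 0.6, 0.6],
  translation=[
    [0.75, -0.18, 0.5],
    [0.75, -0.18, 0.5],
    [0, 0, 0],
  ],
  roll=[0, 0, 0],
)

```text
time_s: 10.25
ee_pos: [0.5143, -0.3738, 0.2433]
tcp_rot: [-3.134, 0.025, 0.249]
ft_force: [-0.5, 0.6, -0.7]
grip_width: 0.051
```

Run:
```python
from h import *
need([.509,-.376,.152],np.radians(15))
shot("wrist","w3")
W=cam("wrist",np.load("pics/w3.npy"));print(proj(W,[.509,-.376,.18]))
```

```text
tcp [ 0.5143 -0.3738  0.2433] rpy [-3.1337  0.0253  0.2495] q [-0.05  0.67  0.98  1.82 -0.63  1.02 -0.14] F [-0.5  0.6 -0.7] w 0.051 t 10.25
d [-0.0053 -0.0022 -0.0913] shift units [-0.13  0.06  3.66] yaw to go deg 0.7 roll units (tool z down => minus) -0.18
[321.19781827 222.96919974]
```

View pics/w3.png

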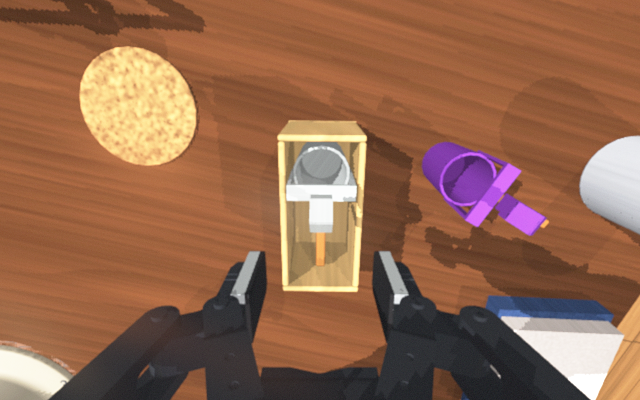

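>>> move_arm(
  gripper=[0.6, 0.6, 0.6, 0.6, 0.6, 0.6],
  translation=[
    [-0.1, 0.05, 0.9],
    [0, 0, 0.9],
    [0, 0, 0.8],
    [0, 0, 0.6],
    [0, 0, 0.2],
    [0, 0, 0],
  ],
  roll=[0, 0, 0, 0, 0, 0],
)

```text
time_s: 11.05
ee_pos: [0.5088, -0.3788, 0.1582]
tcp_rot: [-3.138, 0.024, 0.248]
ft_force: [0.0, 0.1, -0.4]
grip_width: 0.0512
```

Run:
```python
from h import *
need([.509,-.376,.152],np.radians(15))
shot("wrist","w4")
```

```text
tcp [ 0.5088 -0.3788  0.1582] rpy [-3.1383  0.0237  0.2476] q [ 0.01  0.75  0.89  1.9  -0.73  0.87 -0.04] F [ 0.   0.1 -0.4] w 0.0512 t 11.05
d [ 0.0002  0.0028 -0.0062] shift units [ 0.04 -0.1   0.25] yaw to go deg 0.8 roll units (tool z down => minus) -0.2
```

View pics/w4.png

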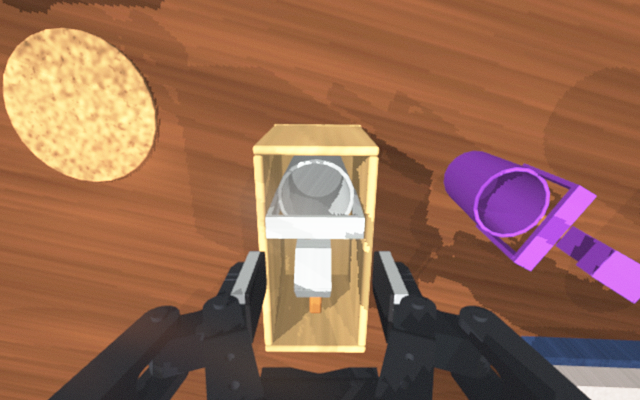

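>>> move_arm(
  gripper=[0.6, 0.6, 0, 0, 0, 0, 0],
  translation=[
    [0.04, -0.1, 0.25],
    [0, 0, 0],
    [0, 0, 0],
    [0, 0, 0],
    [0, 0, 0],
    [0, 0, 0],
    [0, 0, 0],
  ],
  roll=[0, 0, 0, 0, 0, 0, 0],
)

```text
time_s: 11.98
ee_pos: [0.5097, -0.3764, 0.1533]
tcp_rot: [-3.14, 0.022, 0.248]
ft_force: [-0.1, 0.4, -0.2]
grip_width: 0.014
```

Run:
```python
from h import *
need([.509,-.376,.152],np.radians(15))
shot("wrist","w5")
```

```text
tcp [ 0.5097 -0.3764  0.1533] rpy [-3.1401  0.0219  0.248 ] q [ 0.01  0.76  0.88  1.91 -0.74  0.86 -0.04] F [-0.1  0.4 -0.2] w 0.014 t 11.975
d [-0.0007  0.0004 -0.0013] shift units [-0.02 -0.02  0.05] yaw to go deg 0.8 roll units (tool z down => minus) -0.2
```

View pics/w5.png

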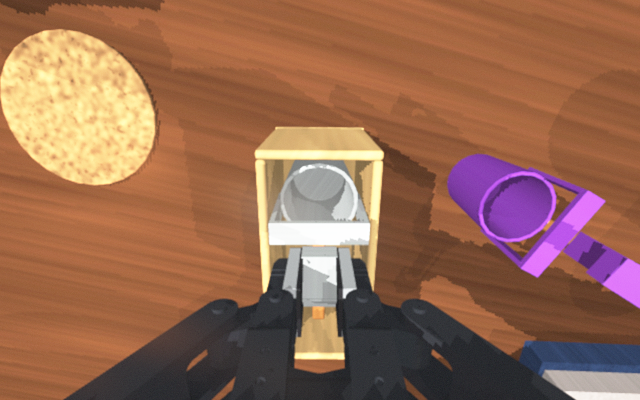

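>>> move_arm(
  gripper=[0, 0, 0, 0, 0, 0, 0, 0, 0],
  translation=[
    [0, 0, -0.4],
    [-0.02, 0, -0.7],
    [-0.02, 0, -0.8],
    [-0.02, 0, -0.8],
    [-0.02, 0, -0.8],
    [-0.02, 0, -0.8],
    [-0.02, 0, -0.8],
    [-0.02, 0, -0.8],
    [0, 0, 0],
  ],
  roll=[0, 0, 0, 0, 0, 0, 0, 0, 0],
)

```text
time_s: 13.15
ee_pos: [0.5094, -0.3772, 0.3134]
tcp_rot: [3.141, 0.02, 0.247]
ft_force: [-0.2, -0.3, -3.4]
grip_width: 0.0145
```

Run:
```python
from h import *
need([.525,-.158,.30],np.radians(15))
shot("wrist","w6"); shot("scene","s6",(160,100,330,240),4.5)
```

```text
tcp [ 0.5094 -0.3772  0.3134] rpy [3.1412 0.0198 0.2474] q [-0.09  0.6   1.05  1.76 -0.55  1.13 -0.19] F [-0.2 -0.3 -3.4] w 0.0145 t 13.15
d [ 0.0156  0.2192 -0.0134] shift units [ 2.76 -8.35  0.48] yaw to go deg 0.8 roll units (tool z down => minus) -0.21
```

View pics/w6.png

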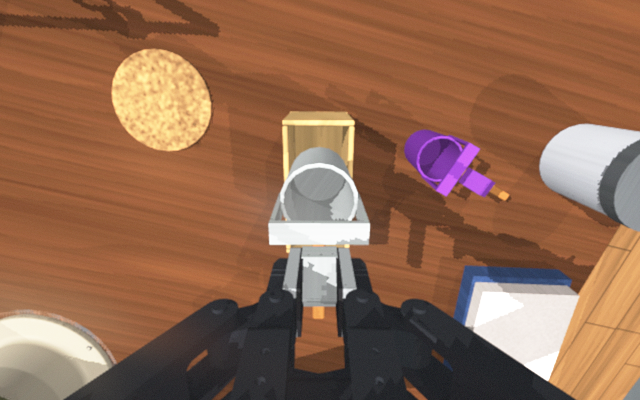

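View pics/s6.png

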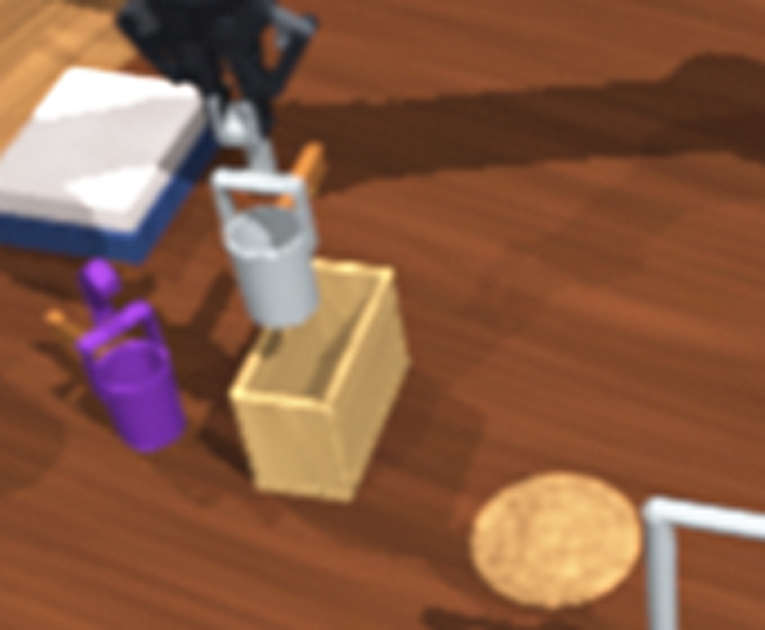

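>>> move_arm(
  gripper=[0, 0, 0, 0, 0, 0, 0, 0, 0, 0, 0, 0],
  translation=[
    [0.2, -0.5, 0],
    [0.3, -0.8, 0],
    [0.3, -0.9, 0],
    [0.3, -0.9, 0],
    [0.3, -0.9, 0],
    [0.3, -0.9, 0],
    [0.3, -0.9, 0.3],
    [0.3, -0.9, 0.5],
    [0.3, -0.8, 0.5],
    [0.2, -0.4, 0.5],
    [0, 0, 0.5],
    [0, 0, 0],
  ],
  roll=[0, 0, 0, 0, 0, 0, 0, 0, 0, 0, 0, 0],
)

```text
time_s: 14.75
ee_pos: [0.5249, -0.1507, 0.2424]
tcp_rot: [-3.131, 0.033, 0.251]
ft_force: [-0.2, -1.5, -1.6]
grip_width: 0.0143
```

Run:
```python
from h import *
need([.527,-.156,.152],np.radians(15))
```

```text
tcp [ 0.5249 -0.1507  0.2424] rpy [-3.1308  0.0326  0.2511] q [-0.51  0.6   1.08  2.01 -0.63  0.96 -0.42] F [-0.2 -1.5 -1.6] w 0.0143 t 14.75
d [ 0.0021 -0.0053 -0.0904] shift units [0.15 0.27 3.61] yaw to go deg 0.6 roll units (tool z down => minus) -0.15
```

>>> move_arm(
  gripper=[0, 0, 0, 0, 0, 0, 0],
  translation=[
    [0.08, 0.13, 0.7],
    [0.07, 0.13, 0.8],
    [0, 0, 0.8],
    [0, 0, 0.6],
    [0, 0, 0.3],
    [0, 0, 0.1],
    [0, 0, 0],
  ],
  roll=[0, 0, 0, 0, 0, 0, 0],
)

```text
time_s: 15.62
ee_pos: [0.5275, -0.1603, 0.1542]
tcp_rot: [-3.133, 0.032, 0.246]
ft_force: [0.2, 0.3, -0.7]
grip_width: 0.0145
```

Run:
```python
from h import *
need([.527,-.156,.1515],np.radians(15))
```

```text
tcp [ 0.5275 -0.1603  0.1542] rpy [-3.1327  0.0322  0.246 ] q [-0.4   0.7   0.93  2.08 -0.78  0.8  -0.3 ] F [ 0.2  0.3 -0.7] w 0.0145 t 15.625
d [-0.0005  0.0043 -0.0027] shift units [ 0.02 -0.17  0.11] yaw to go deg 0.9 roll units (tool z down => minus) -0.23
```

>>> move_arm(
  gripper=[0, 0, 0],
  translation=[
    [0, 0, 0.08],
    [0, 0, 0.06],
    [0, 0, 0],
  ],
  roll=[0, 0, 0],
)

```text
time_s: 16.0
ee_pos: [0.5281, -0.1603, 0.1516]
tcp_rot: [-3.133, 0.03, 0.247]
ft_force: [-0.6, 0.4, -1.3]
grip_width: 0.0147
```

Run:
```python
from h import *
need([.527,-.156,.1515],np.radians(15)); shot("scene","s7",(200,130,350,260),5); print(r.state()['moment'])
```

```text
tcp [ 0.5281 -0.1603  0.1516] rpy [-3.1334  0.0302  0.2466] q [-0.39  0.7   0.93  2.08 -0.78  0.79 -0.29] F [-0.6  0.4 -1.3] w 0.0147 t 16.0
d [-0.0011  0.0043 -0.0001] shift units [-0.   -0.18  0.  ] yaw to go deg 0.9 roll units (tool z down => minus) -0.22
[-0.01542692 -0.02864564  0.02327984]
```

View pics/s7.png

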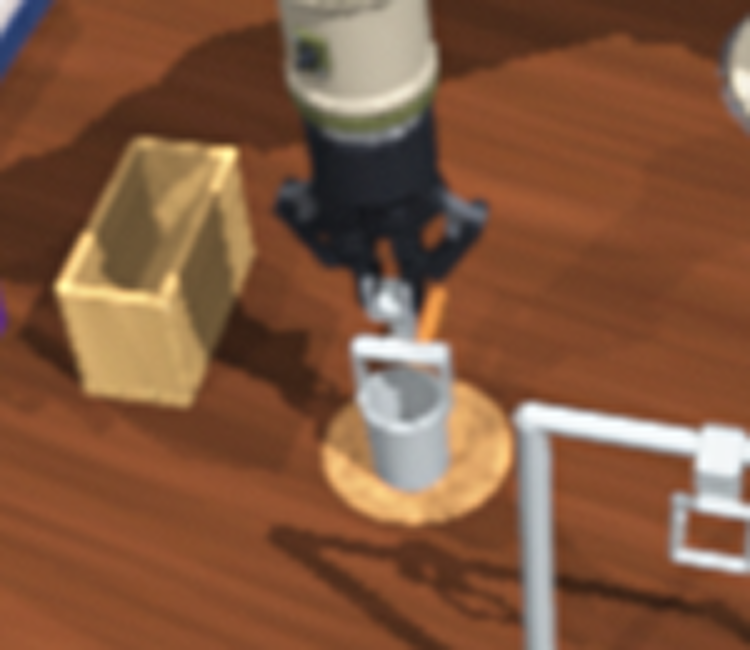

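>>> move_arm(
  gripper=[0, 0],
  translation=[
    [0, 0, 0.08],
    [0, 0, 0],
  ],
  roll=[0, 0],
)

```text
time_s: 16.3
ee_pos: [0.5291, -0.1611, 0.1518]
tcp_rot: [-3.134, 0.027, 0.246]
ft_force: [-0.6, -1.2, -2.5]
grip_width: 0.0143
```

Run:
```python
from h import *
need([.527,-.156,.1515],np.radians(15)); print(r.state()['moment'])
```

```text
tcp [ 0.5291 -0.1611  0.1518] rpy [-3.1342  0.0267  0.2462] q [-0.39  0.7   0.93  2.08 -0.79  0.79 -0.29] F [-0.6 -1.2 -2.5] w 0.0143 t 16.3
d [-0.0021  0.0051 -0.0003] shift units [-0.03 -0.22  0.02] yaw to go deg 0.9 roll units (tool z down => minus) -0.22
[-0.09022931  0.00713923  0.03804373]
```

>>> move_arm(
  gripper=[0.5, 0.5, 0.5, 0.5, 0.5, 0.5, 0.5, 0.5],
  translation=[
    [0, 0, 0],
    [0, 0, 0],
    [0, 0, 0],
    [0, 0, -0.6],
    [0, 0, -0.9],
    [0, 0, -1],
    [0, 0, -1],
    [0, 0, -0.5],
  ],
  roll=[0, 0, 0, 0, 0, 0, 0, 0],
)

```text
time_s: 17.3
ee_pos: [0.5314, -0.1618, 0.2572]
tcp_rot: [-3.135, 0.028, 0.245]
ft_force: [-0.3, -0.1, -0.5]
grip_width: 0.0428
```

Run:
```python
from h import *
need([.50,-.166,.28],np.radians(15)); shot("wrist","w8")
shot("scene","s8",(200,130,350,260),5)
```

```text
tcp [ 0.5314 -0.1618  0.2572] rpy [-3.1347  0.0283  0.2449] q [-0.5   0.59  1.09  1.98 -0.61  0.99 -0.43] F [-0.3 -0.1 -0.5] w 0.0428 t 17.3
d [-0.0314 -0.0042  0.0228] shift units [-1.29 -0.15 -0.88] yaw to go deg 1.0 roll units (tool z down => minus) -0.24
```

View pics/w8.png

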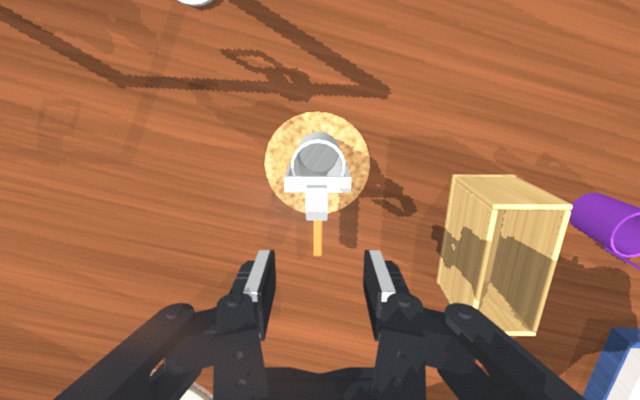

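View pics/s8.png

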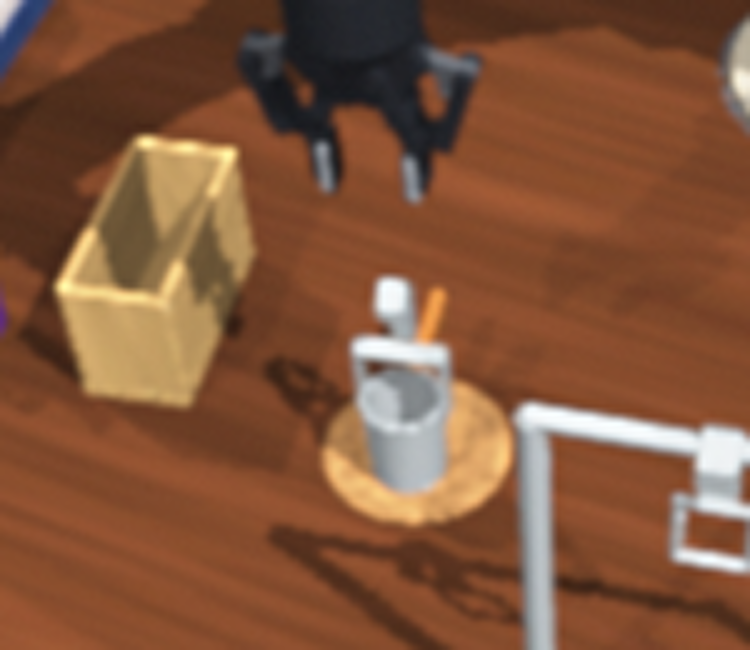

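Run:
```python
import cv2
im=cv2.imread("pics/raw_w8.png")
cv2.imwrite("pics/w8c.png",cv2.resize(im[105:265,255:380],None,fx=5,fy=5,interpolation=cv2.INTER_CUBIC)[:800])
```

```text
(no output)
```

View pics/w8c.png

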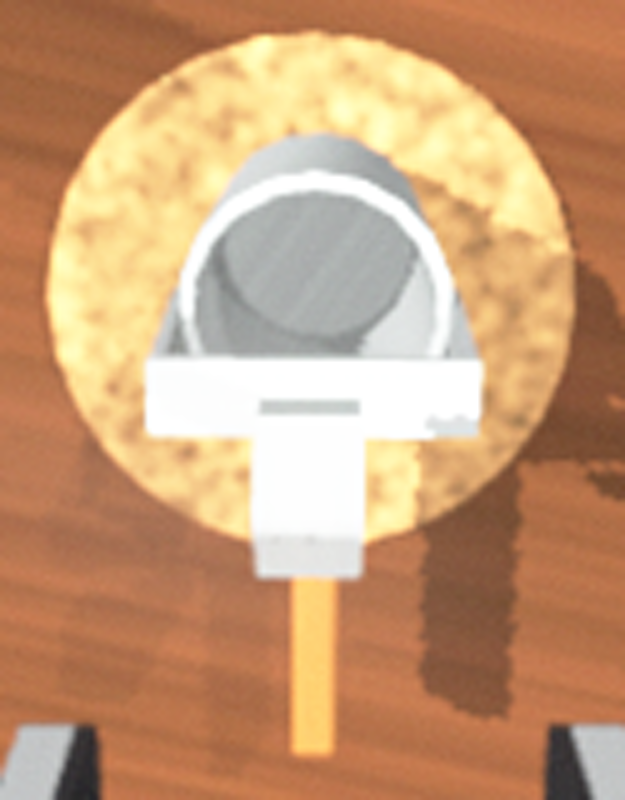

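Run:
```python
from h import *
W=cam("wrist",np.load("pics/w8.npy"))
c=lambda x,y:(255+x/5-.4,105+y/5-.4)
print('mat',plane(W,c(312,290),.004))
ap=plane(W,c(308,537),.178);print('apex',ap,'lip end(z.154)',plane(W,c(310,412),.154))
e=plane(W,c(313,755),.071);e0=plane(W,c(313,585),.071);print('handle end',e,e0, np.linalg.norm(plane(W,c(290,755),.071)-plane(W,c(336,755),.071)))
print('rim c',plane(W,c(315,265),.074), 'rim L R', plane(W,c(182,290),.074),plane(W,c(449,290),.074))
L,Rr=plane(W,c(148,395),.116),plane(W,c(482,395),.116);print('crossbar',L,Rr,np.degrees(np.arctan2(*(L-Rr)[1::-1]))-90)
d=(plane(W,c(315,265),.074)-e);print('yaw',np.degrees(np.arctan2(d[1],d[0])), 'len',np.linalg.norm(d[:2]))
u=np.array([np.cos(np.radians(14.5)),np.sin(np.radians(14.5))])
print('apex-end along',(ap-e)[:2]@u)
S=cam('scene');T=cam('top')
```

```text
mat [ 0.52057488 -0.1598336   0.004     ]
apex [ 0.52658666 -0.16009696  0.178     ] lip end(z.154) [ 0.53751803 -0.15733399  0.154     ]
handle end [ 0.43208439 -0.18294146  0.071     ] [ 0.47289622 -0.17280072  0.071     ] 0.010423452415288232
rim c [ 0.54250094 -0.15595904  0.074     ] rim L R [ 0.53092173 -0.13110624  0.074     ] [ 0.54413689 -0.18346189  0.074     ]
crossbar [ 0.52140914 -0.13068719  0.116     ] [ 0.53615856 -0.1889998   0.116     ] 14.194518552982686
yaw 13.732210871813873 len 0.11366557978428339
apex-end along 0.09721195567999802
```

>>> move_arm(
  gripper=[0.5, 0.5, 0.5, 0.5, 0.5, 0.5, 0.5, 0.5, 0.5, 0.5, 0.5, 0.5],
  translation=[
    [-0.8, 0, 0],
    [-0.8, 0, 0],
    [-0.8, -0.1, 0],
    [-0.7, 0, 0],
    [0, 0, 0],
    [0, 0, 0],
    [0, 0, 0],
    [0, 0, 0],
    [0, 0, 0],
    [0, 0, 0],
    [0, 0, 0],
    [0, 0, 0],
  ],
  roll=[0, 0, 0, 0, -1, -1, -1, -1, -1, -1, -1, -1],
)

```text
time_s: 18.9
ee_pos: [0.4373, -0.181, 0.2552]
tcp_rot: [-3.112, 0.022, 0.814]
ft_force: [0.7, -0.6, -0.4]
grip_width: 0.0425
```

Run:
```python
from h import *
need([.451,-.1785,.25],np.radians(194))
```

```text
tcp [ 0.4373 -0.181   0.2552] rpy [-3.1118  0.0224  0.8142] q [-0.42  0.41  0.96  2.14 -0.43  0.84  0.06] F [ 0.7 -0.6 -0.4] w 0.0425 t 18.9
d [ 0.0137  0.0025 -0.0052] shift units [0.45 0.34 0.19] yaw to go deg 147.3 roll units (tool z down => minus) -36.84
```

>>> move_arm(
  gripper=[0.5, 0.5, 0.5, 0.5, 0.5, 0.5, 0.5, 0.5, 0.5, 0.5, 0.5, 0.5],
  translation=[
    [0.3, 0.2, 0],
    [0.2, 0.2, 0],
    [0, 0, 0],
    [0, 0, 0],
    [0, 0, 0],
    [0, 0, 0],
    [0, 0, 0],
    [0, 0, 0],
    [0, 0, 0],
    [0, 0, 0],
    [0, 0, 0],
    [0, 0, 0],
  ],
  roll=[-1, -1, -1, -1, -1, -1, -1, -1, -1, -1, -1, -1],
)

```text
time_s: 20.4
ee_pos: [0.439, -0.182, 0.2524]
tcp_rot: [-3.101, -0.01, 1.674]
ft_force: [-1.1, 0.1, 1.4]
grip_width: 0.043
```

Run:
```python
from h import *
need([.451,-.1785,.25],np.radians(194))
```

```text
tcp [ 0.439  -0.182   0.2524] rpy [-3.1005 -0.0104  1.674 ] q [-0.25  0.34  0.69  2.13 -0.29  0.8   0.73] F [-1.1  0.1  1.4] w 0.043 t 20.4
d [ 0.012   0.0035 -0.0024] shift units [0.09 0.49 0.08] yaw to go deg 98.1 roll units (tool z down => minus) -24.52
```

>>> move_arm(
  gripper=[0.5, 0.5, 0.5, 0.5, 0.5, 0.5, 0.5, 0.5, 0.5, 0.5, 0.5, 0.5],
  translation=[
    [0, 0.3, 0],
    [0, 0.3, 0],
    [0, 0, 0],
    [0, 0, 0],
    [0, 0, 0],
    [0, 0, 0],
    [0, 0, 0],
    [0, 0, 0],
    [0, 0, 0],
    [0, 0, 0],
    [0, 0, 0],
    [0, 0, 0],
  ],
  roll=[-1, -1, -1, -1, -1, -1, -1, -1, -1, -1, -1, -1],
)

```text
time_s: 21.9
ee_pos: [0.4398, -0.1842, 0.2497]
tcp_rot: [-3.12, -0.042, 2.535]
ft_force: [0.3, 0.8, -0.2]
grip_width: 0.0427
```

>>> move_arm(
  gripper=[0.5, 0.5, 0.5, 0.5, 0.5, 0.5, 0.5, 0.5, 0.5, 0.5, 0.5, 0.5],
  translation=[
    [0, 0, 0.4],
    [0, 0, 0.5],
    [0, 0, 0.5],
    [0, 0, 0],
    [0, 0, 0],
    [0, 0, 0],
    [0, 0, 0],
    [0, 0, 0],
    [0, 0, 0],
    [0, 0, 0],
    [0, 0, 0],
    [0, 0, 0],
  ],
  roll=[-1, -1, -1, -1, -1, -1, -1, -1, -1, -1, -1, -1],
)

```text
time_s: 23.4
ee_pos: [0.4238, -0.1883, 0.2123]
tcp_rot: [3.125, -0.049, -2.884]
ft_force: [0.5, 0.3, 0.8]
grip_width: 0.0425
```

Run:
```python
from h import *
need([.4508,-.1785,.04],np.radians(194)); shot("wrist","w9")
```

```text
tcp [ 0.4238 -0.1883  0.2123] rpy [ 3.1251 -0.0492 -2.8837] q [ 0.15  0.34  0.18  2.18 -0.08  0.68  2.21] F [0.5 0.3 0.8] w 0.0425 t 23.4
d [ 0.027   0.0098 -0.1723] shift units [-1.48 -0.01  6.83] yaw to go deg -0.8 roll units (tool z down => minus) 0.19
```

View pics/w9.png

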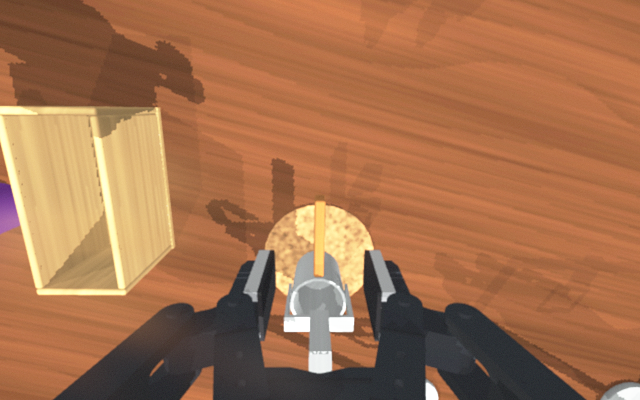

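Run:
```python
from h import *
W=cam("wrist",np.load("pics/w9.npy"))
im=cv2.imread("pics/raw_w9.png");cv2.imwrite("pics/w9c.png",cv2.resize(im[190:380,250:390],None,fx=4,fy=4,interpolation=cv2.INTER_CUBIC))
print('handle end',plane(W,(320.5,202),.071),'mid',plane(W,(320,240),.071))
need([.4432,-.1809,.04],np.radians(194))
```

```text
handle end [ 0.43287473 -0.18186587  0.071     ] mid [ 0.46919412 -0.17273066  0.071     ]
tcp [ 0.4236 -0.1884  0.2123] rpy [ 3.125  -0.0493 -2.8804] q [ 0.15  0.34  0.18  2.18 -0.08  0.68  2.21] F [-1.  -0.9 -0.2] w 0.0428 t 23.45
d [ 0.0196  0.0075 -0.1723] shift units [-1.17 -0.03  6.84] yaw to go deg -1.0 roll units (tool z down => minus) 0.24
```

View pics/w9c.png

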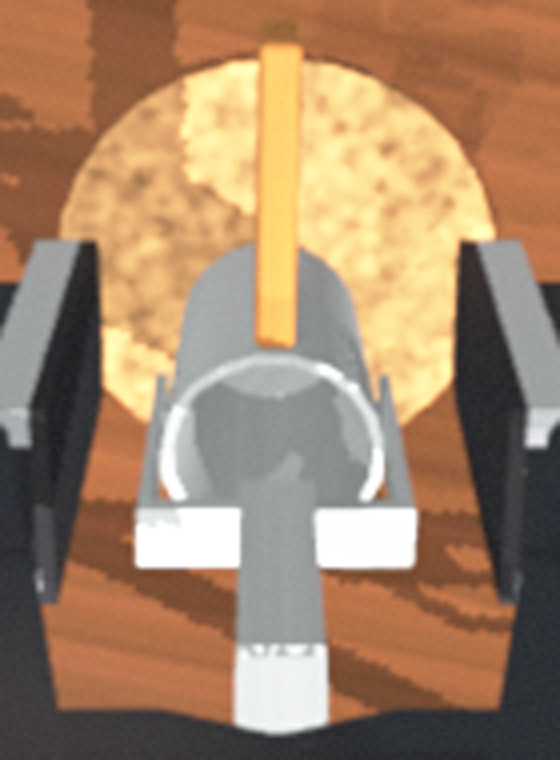

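>>> move_arm(
  gripper=[0.5, 0.5, 0.5, 0.5, 0.5, 0.5, 0.5, 0.5],
  translation=[
    [-0.6, 0, 0.5],
    [-0.6, 0, 0.8],
    [0, 0, 0.9],
    [0, 0, 0.9],
    [0, 0, 0.9],
    [0, 0, 0.8],
    [0, 0, 0.4],
    [0, 0, 0],
  ],
  roll=[0.2, 0, 0, 0, 0, 0, 0, 0],
)

```text
time_s: 24.45
ee_pos: [0.4494, -0.1791, 0.0714]
tcp_rot: [3.128, -0.05, -2.907]
ft_force: [0.2, -0.8, 0.2]
grip_width: 0.0426
```

Run:
```python
from h import *
need([.4443,-.180,.04],np.radians(194.1)); shot("wrist","w10")
```

```text
tcp [ 0.4494 -0.1791  0.0714] rpy [ 3.1279 -0.0501 -2.907 ] q [ 0.18  0.6   0.11  2.24 -0.15  0.35  2.22] F [ 0.2 -0.8  0.2] w 0.0426 t 24.45
d [-0.0051 -0.0009 -0.0314] shift units [ 0.15 -0.    1.27] yaw to go deg 0.7 roll units (tool z down => minus) -0.16
```

View pics/w10.png

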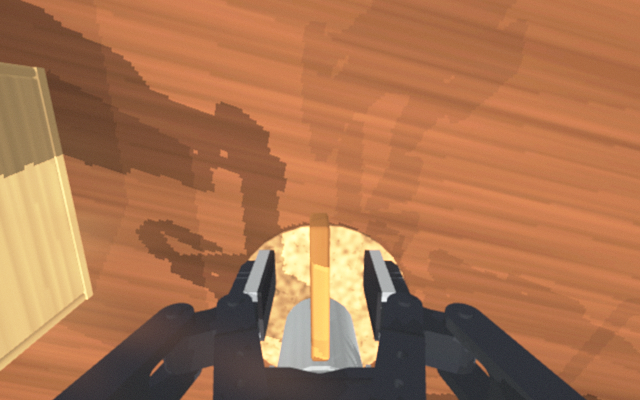

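>>> move_arm(
  gripper=[0.5, 0.5, 0.5, 0, 0, 0, 0, 0],
  translation=[
    [0.1, 0, 0.7],
    [0.05, 0, 0.5],
    [0, 0, 0],
    [0, 0, 0],
    [0, 0, 0],
    [0, 0, 0],
    [0, 0, 0],
    [0, 0, 0],
  ],
  roll=[0, 0, 0, 0, 0, 0, 0, 0],
)

```text
time_s: 25.5
ee_pos: [0.4468, -0.1806, 0.0444]
tcp_rot: [3.131, -0.044, -2.908]
ft_force: [0.9, 0.7, -2.5]
grip_width: 0.0089
```

Run:
```python
from h import *
need([.4443,-.180,.04],np.radians(194.1)); shot("wrist","w11");shot("scene","s11",(200,130,350,260),5)
```

```text
tcp [ 0.4468 -0.1806  0.0444] rpy [ 3.1311 -0.0444 -2.9078] q [ 0.2   0.65  0.09  2.26 -0.16  0.28  2.23] F [ 0.9  0.7 -2.5] w 0.0089 t 25.5
d [-0.0025  0.0006 -0.0044] shift units [0.09 0.04 0.18] yaw to go deg 0.7 roll units (tool z down => minus) -0.18
```

View pics/w11.png

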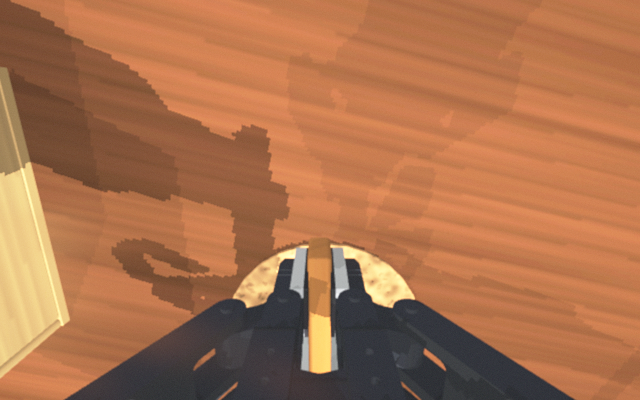

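View pics/s11.png

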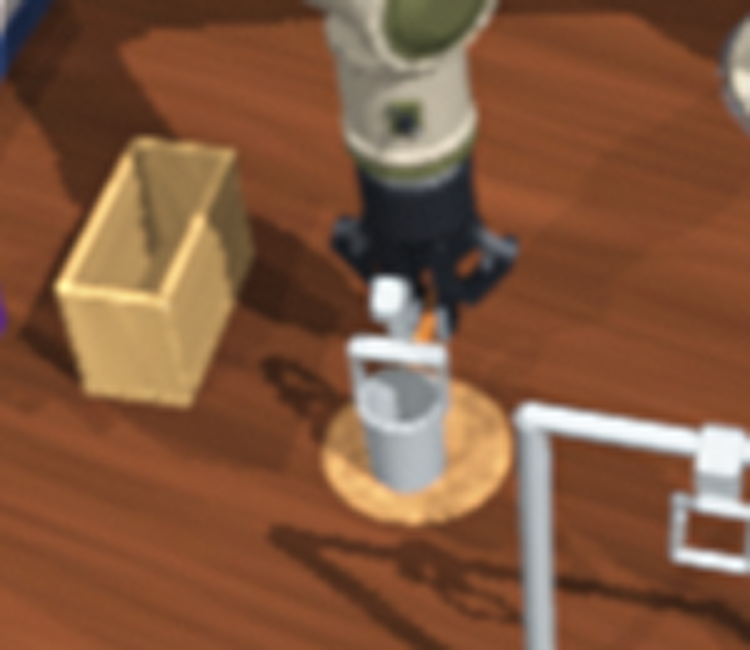

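>>> move_arm(
  gripper=[0, 0, 0, 0, 0, 0, 0, 0],
  translation=[
    [0, 0, -0.4],
    [0, 0, -0.7],
    [0, 0, -0.8],
    [0, 0, -0.7],
    [-0.1, 0.4, 0],
    [-0.2, 0.6, 0],
    [-0.3, 0.8, 0],
    [-0.3, 0.8, 0],
  ],
  roll=[0, 0, 0, 0, 0, 0.1, 0.1, 0.1],
)

```text
time_s: 26.6
ee_pos: [0.456, -0.1083, 0.1115]
tcp_rot: [3.131, -0.046, -2.932]
ft_force: [-0.1, 0.9, -0.9]
grip_width: 0.0087
```

Run:
```python
from h import *
need([.47,.07,.106],np.radians(191.2))
shot("scene","s12",(200,100,370,240),4.5)
```

```text
tcp [ 0.456  -0.1083  0.1115] rpy [ 3.1307 -0.0465 -2.932 ] q [-0.    0.52  0.15  2.26 -0.17  0.43  2.07] F [-0.1  0.9 -0.9] w 0.0087 t 26.6
d [ 0.014   0.1783 -0.0055] shift units [-2.04  6.86  0.2 ] yaw to go deg -0.8 roll units (tool z down => minus) 0.2
```

View pics/s12.png

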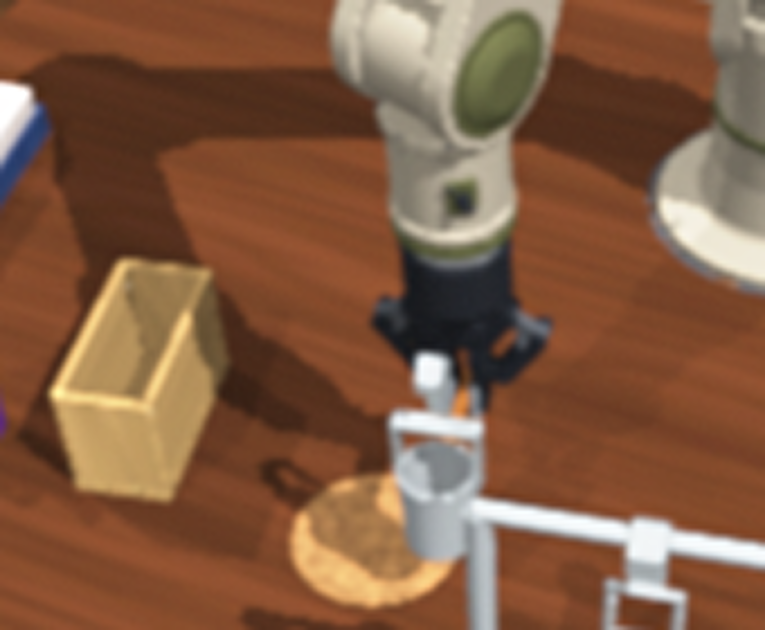

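>>> move_arm(
  gripper=[0, 0, 0, 0, 0, 0, 0, 0, 0, 0],
  translation=[
    [-0.2, 0.8, 0],
    [-0.3, 0.8, 0],
    [-0.3, 0.9, 0],
    [-0.3, 0.9, 0],
    [-0.3, 0.9, 0],
    [-0.2, 0.9, 0],
    [-0.2, 0.8, 0],
    [-0.2, 0.6, 0],
    [0, 0.3, 0],
    [0, 0, 0],
  ],
  roll=[0, 0, 0.1, 0.1, 0, 0, 0, 0, 0, 0],
)

```text
time_s: 27.9
ee_pos: [0.4645, 0.0882, 0.105]
tcp_rot: [3.128, -0.059, -2.936]
ft_force: [0.6, 0.8, -1.3]
grip_width: 0.0091
```

Run:
```python
from h import *
need([.548,.084,.106],np.radians(191.2))
shot("scene","s13",(250,100,420,240),4.5)
shot("top","t13",(210,120,350,230),5.5)
```

```text
tcp [0.4645 0.0882 0.105 ] rpy [ 3.1279 -0.0589 -2.9356] q [-0.42  0.54  0.18  2.24 -0.25  0.44  1.75] F [ 0.6  0.8 -1.3] w 0.0091 t 27.9
d [ 0.0835 -0.0042  0.001 ] shift units [-3.23 -0.84 -0.24] yaw to go deg -0.6 roll units (tool z down => minus) 0.15
```

View pics/s13.png

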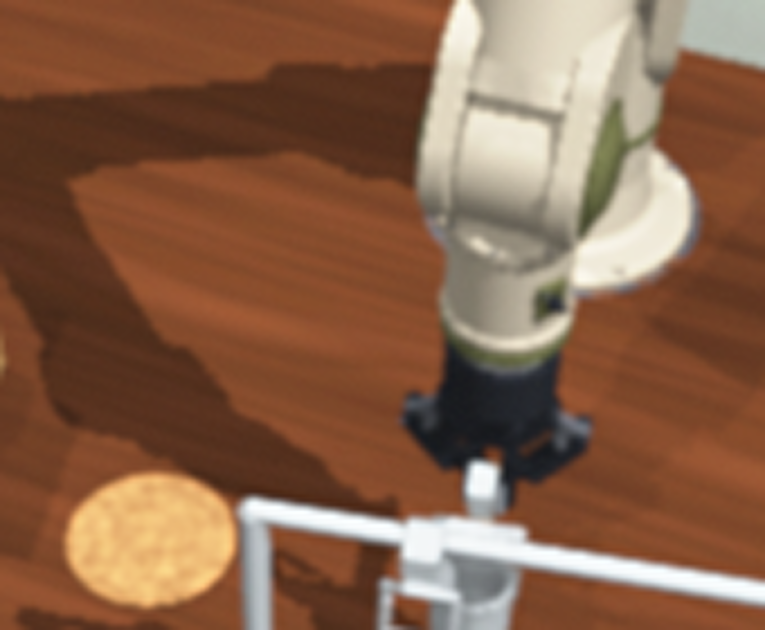

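View pics/t13.png

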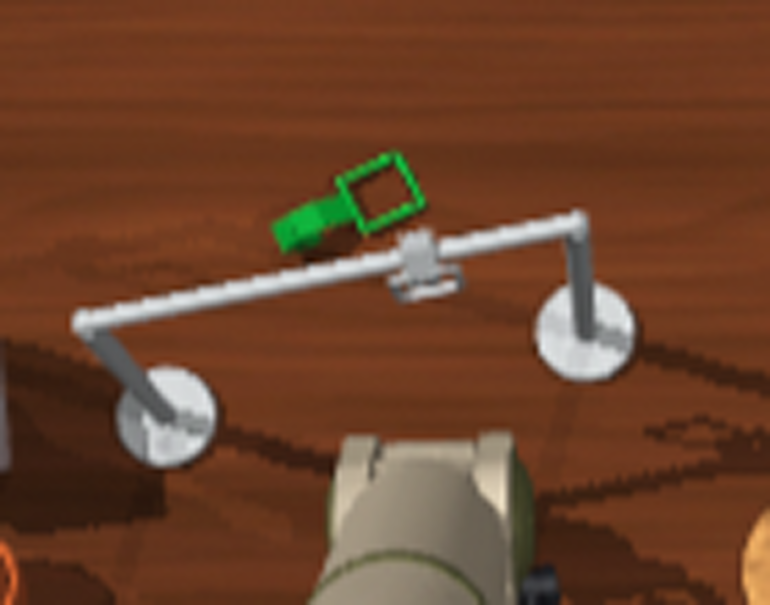

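```bash
cat >> h.py <<'E'
Tg=np.load('pics/w11.npy'); SEAT=np.r_[np.linalg.inv(Tg)@np.r_[.5266,-.1601,.169,1]]
BAR=np.array([.668,.1092,.207])
def hookneed(dx=0,dz=0):
    "shift so that the seat gets to bar + dx along hanger x + dz"
    T=pose();s=(T@SEAT)[:3];hx=np.array([np.cos(np.radians(11.8)),np.sin(np.radians(11.8)),0]);hy=np.array([-hx[1],hx[0],0])
    e=s-BAR;print('seat rel bar in hanger axes mm: x %.1f y %.1f z %.1f'%tuple(1e3*np.array([e@hx,e@hy,e[2]])))
    d=BAR+dx*hx+[0,0,dz]-s;print('shift units',(T[:3,:3].T@d/.025).round(2))
    st=r.state();print('tcp',st['ee_pos'].round(4),'rpy',st['tcp_rot'].round(4),'scoop yaw',np.degrees(st['tcp_rot'][2]-(-2.9078))+14,'F',st['ft_force'].round(1),'q',st['joint_positions'].round(2),'t',st['time_s'])
E
python3 - <<'E'
from h import *
T=cam('top')
for z in(.35,.4,.45): print(z,plane(T,(286,200),z))
hookneed(-.040,.023)
S=cam('scene'); print('seat proj scene', proj(S,(pose()@SEAT)[:3]), 'obs apex', (250+485/4.5,100+470/4.5))
Tt=pose().copy(); Tt[:3,3]=[0,0,0]
E
```

```text
0.35 [0.54361651 0.10001692 0.35      ]
0.4 [0.53434747 0.09605999 0.4       ]
0.45 [0.52507843 0.09210305 0.45      ]
seat rel bar in hanger axes mm: x -119.3 y 21.2 z 21.6
shift units [-3.17 -0.84 -0.25]
tcp [0.4647 0.0874 0.1051] rpy [ 3.1281 -0.0585 -2.9369] scoop yaw 12.332373207687088 F [-0.1 -0.3 -1.1] q [-0.42  0.54  0.18  2.24 -0.25  0.44  1.75] t 28.0
seat proj scene [356.7259777  205.00259987] obs apex (357.77777777777777, 204.44444444444446)
```

Run:
```python
from h import *
S=cam('scene')
for p in [(490,262),(440,235),(575,240),(510,345),(510,360)]:
    px=(250+p[0]/4.5,100+p[1]/4.5)
    print(p,[plane(S,px,z).round(3) for z in(.25,.3,.35,.4,.45)])
```

```text
(490, 262) [array([0.382, 0.051, 0.25 ]), array([0.437, 0.066, 0.3  ]), array([0.492, 0.082, 0.35 ]), array([0.547, 0.098, 0.4  ]), array([0.602, 0.113, 0.45 ])]
(440, 235) [array([0.369, 0.009, 0.25 ]), array([0.425, 0.028, 0.3  ]), array([0.481, 0.046, 0.35 ]), array([0.537, 0.064, 0.4  ]), array([0.593, 0.083, 0.45 ])]
(575, 240) [array([0.336, 0.097, 0.25 ]), array([0.394, 0.109, 0.3  ]), array([0.452, 0.122, 0.35 ]), array([0.51 , 0.135, 0.4  ]), array([0.568, 0.148, 0.45 ])]
(510, 345) [array([0.453, 0.09 , 0.25 ]), array([0.504, 0.103, 0.3  ]), array([0.554, 0.116, 0.35 ]), array([0.605, 0.13 , 0.4  ]), array([0.656, 0.143, 0.45 ])]
(510, 360) [array([0.466, 0.095, 0.25 ]), array([0.516, 0.108, 0.3  ]), array([0.566, 0.121, 0.35 ]), array([0.616, 0.133, 0.4  ]), array([0.665, 0.146, 0.45 ])]
```

>>> move_arm(
  gripper=[0, 0, 0, 0, 0, 0],
  translation=[
    [-0.4, -0.3, -0.1],
    [-0.6, -0.3, -0.1],
    [-0.7, -0.2, 0],
    [-0.7, 0, -0.1],
    [-0.4, 0, 0],
    [0, 0, 0],
  ],
  roll=[0, 0.1, 0, 0, 0, 0],
)

```text
time_s: 28.75
ee_pos: [0.5454, 0.0759, 0.1092]
tcp_rot: [3.13, -0.055, -2.952]
ft_force: [-1.1, -1.0, -0.8]
grip_width: 0.0092
```

Run:
```python
from h import *
hookneed(-.040,.023)
shot("scene","s14",(290,150,400,250),7)
shot("top","t14",(210,120,350,230),5.5)
```

```text
seat rel bar in hanger axes mm: x -43.1 y -7.5 z 26.0
shift units [-0.12  0.3   0.12]
tcp [0.5454 0.0759 0.1092] rpy [ 3.1305 -0.0554 -2.9521] scoop yaw 11.464595584289377 F [-1.1 -1.  -0.8] q [-0.37  0.59  0.2   2.07 -0.24  0.56  1.77] t 28.75
```

View pics/s14.png

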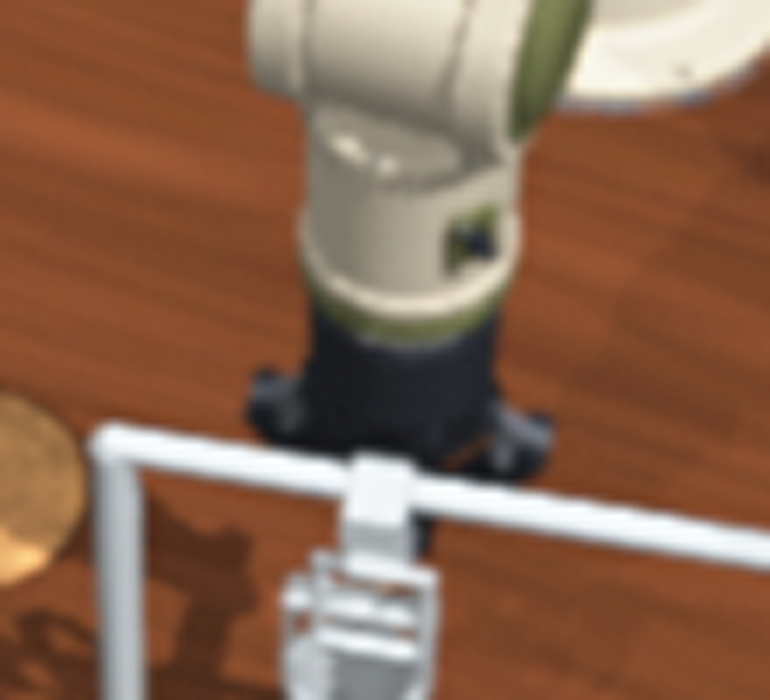

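>>> move_arm(
  gripper=[0, 0, 0],
  translation=[
    [-0.1, 0.2, 0.1],
    [0, 0.08, 0],
    [0, 0, 0],
  ],
  roll=[0, 0, 0],
)

```text
time_s: 29.22
ee_pos: [0.5438, 0.0839, 0.1065]
tcp_rot: [3.13, -0.058, -2.951]
ft_force: [0.7, -0.5, -0.8]
grip_width: 0.0089
```

Run:
```python
from h import *
hookneed(-.030,.023)
shot("scene","s15",(310,190,380,250),11)
shot("wrist","w15")
S=cam('scene');T=pose()
print('seat',proj(S,(T@SEAT)[:3]),'bar',proj(S,BAR))
```

```text
seat rel bar in hanger axes mm: x -42.7 y 0.6 z 23.0
shift units [-0.51 -0.02 -0.03]
tcp [0.5438 0.0839 0.1065] rpy [ 3.13   -0.0579 -2.9513] scoop yaw 11.509247934374807 F [ 0.7 -0.5 -0.8] q [-0.38  0.6   0.2   2.07 -0.24  0.55  1.76] t 29.225
seat [344.98352064 224.31375206] bar [341.75611431 242.02994919]
```

View pics/s15.png

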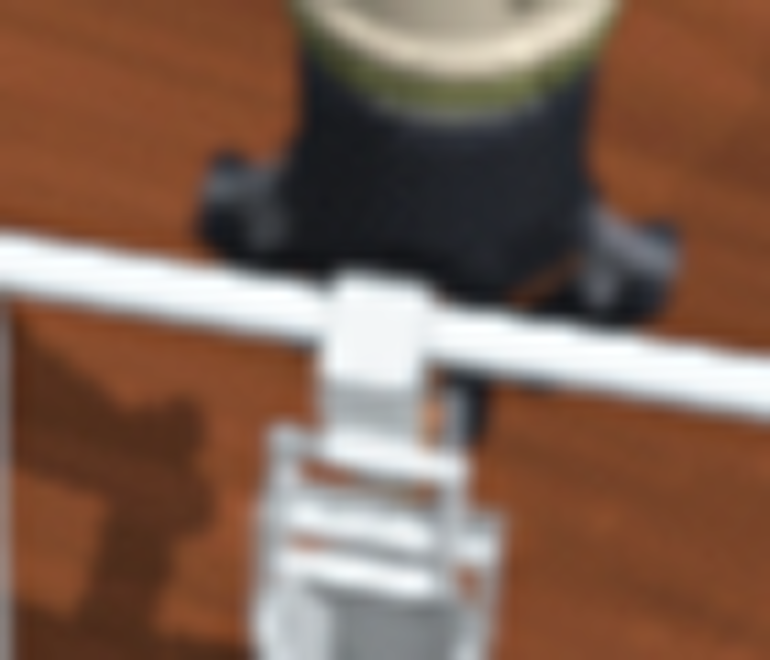

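View pics/w15.png

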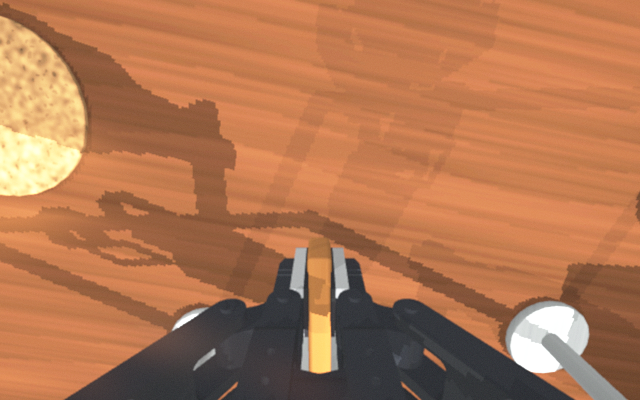

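>>> move_arm(
  gripper=[0, 0, 0, 0],
  translation=[
    [-0.3, 0, -0.02],
    [-0.3, 0, -0.02],
    [-0.3, 0, -0.02],
    [0, 0, 0],
  ],
  roll=[0, 0, 0, 0],
)

```text
time_s: 29.82
ee_pos: [0.5684, 0.0882, 0.1069]
tcp_rot: [3.13, -0.057, -2.952]
ft_force: [-0.5, 0.2, -1.9]
grip_width: 0.009
```

Run:
```python
from h import *
hookneed(0,.023)
shot("scene","s16",(310,190,380,250),11)
shot("top","t16",(250,140,330,200),9)
```

```text
seat rel bar in hanger axes mm: x -17.9 y -0.2 z 23.5
shift units [-0.72  0.02 -0.02]
tcp [0.5684 0.0882 0.1069] rpy [ 3.1302 -0.0567 -2.9517] scoop yaw 11.483025909371657 F [-0.5  0.2 -1.9] q [-0.38  0.62  0.21  2.02 -0.24  0.59  1.75] t 29.825
```

View pics/s16.png

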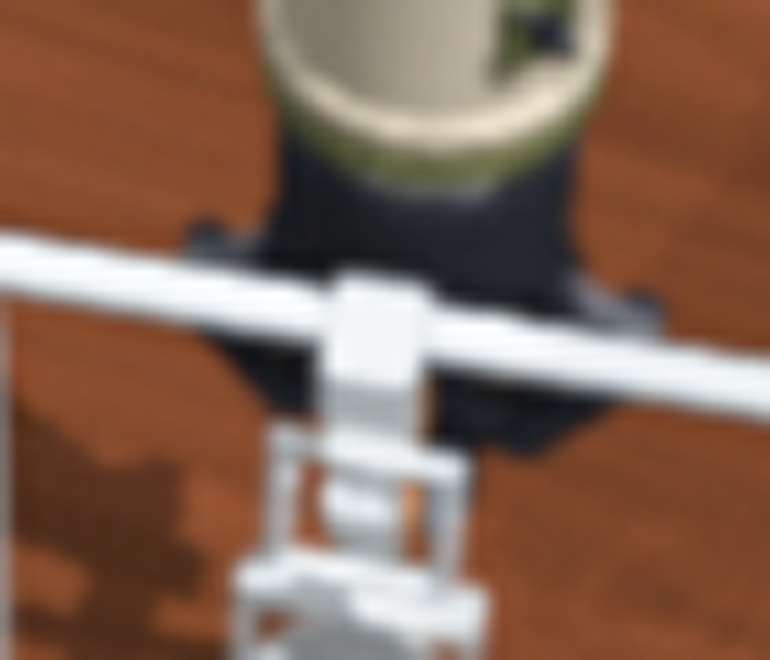

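View pics/t16.png

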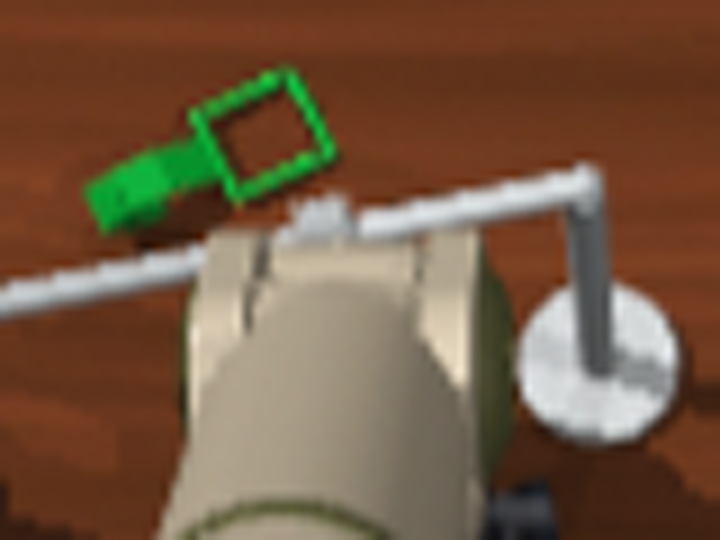

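>>> move_arm(
  gripper=[0, 0, 0, 0],
  translation=[
    [-0.25, 0, -0.02],
    [-0.25, 0, -0.02],
    [-0.2, 0, 0],
    [0, 0, 0],
  ],
  roll=[0, 0, 0, 0],
)

```text
time_s: 30.42
ee_pos: [0.5858, 0.0915, 0.1068]
tcp_rot: [3.13, -0.058, -2.952]
ft_force: [-0.6, 0.1, -1.1]
grip_width: 0.0092
```

Run:
```python
from h import *
hookneed(0.001,0)
shot("scene","s17",(310,190,380,250),11)
```

```text
seat rel bar in hanger axes mm: x -0.1 y -0.6 z 23.3
shift units [-0.1   0.01  0.93]
tcp [0.5858 0.0915 0.1068] rpy [ 3.1302 -0.0578 -2.9519] scoop yaw 11.4747318819823 F [-0.6  0.1 -1.1] q [-0.38  0.63  0.21  1.98 -0.24  0.61  1.75] t 30.425
```

View pics/s17.png

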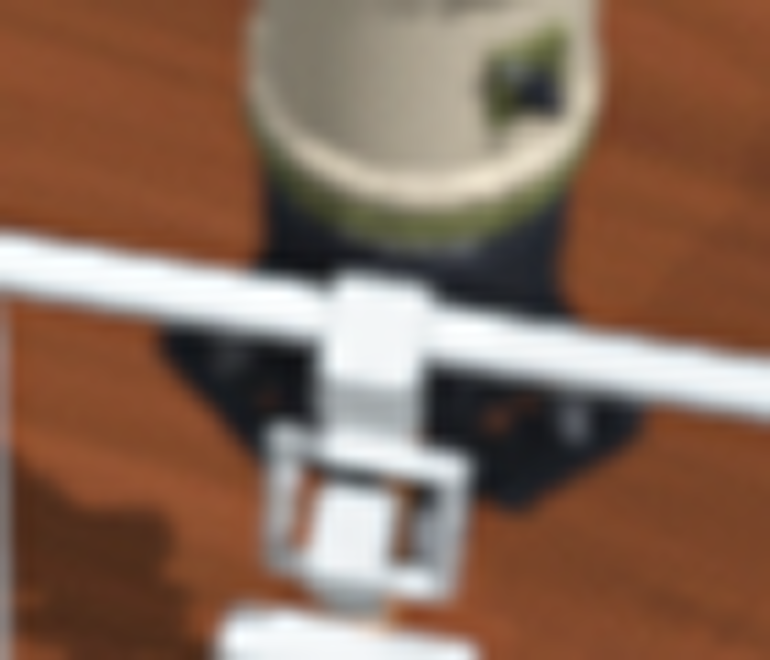

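>>> move_arm(
  gripper=[0, 0, 0, 0, 0],
  translation=[
    [0, 0.06, 0.2],
    [-0.02, 0.04, 0.2],
    [-0.03, 0, 0.2],
    [-0.02, 0, 0.15],
    [0, 0, 0],
  ],
  roll=[0, 0, 0, 0, 0],
)

```text
time_s: 31.1
ee_pos: [0.5848, 0.0944, 0.0862]
tcp_rot: [3.13, -0.059, -2.952]
ft_force: [0.2, -0.2, -2.3]
grip_width: 0.009
```

Run:
```python
from h import *
hookneed(0.001,0)
shot("scene","s18",(310,190,380,250),11)
```

```text
seat rel bar in hanger axes mm: x -0.3 y 2.4 z 2.6
shift units [-0.06 -0.1   0.1 ]
tcp [0.5848 0.0944 0.0862] rpy [ 3.1301 -0.0595 -2.9518] scoop yaw 11.47982607580547 F [ 0.2 -0.2 -2.3] q [-0.38  0.66  0.2   1.99 -0.25  0.58  1.75] t 31.1
```

View pics/s18.png

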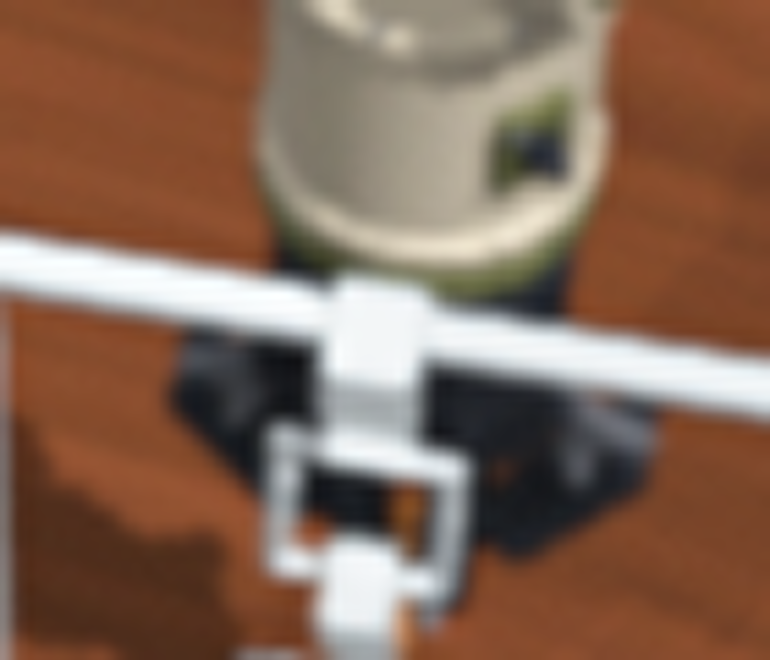

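>>> move_arm(
  gripper=[0, 0, 0],
  translation=[
    [-0.02, 0, 0.08],
    [0, 0, 0.08],
    [0, 0, 0],
  ],
  roll=[0, 0, 0],
)

```text
time_s: 31.52
ee_pos: [0.5859, 0.0944, 0.0828]
tcp_rot: [3.13, -0.057, -2.952]
ft_force: [-0.1, -0.0, 0.2]
grip_width: 0.0088
```

Run:
```python
from h import *
hookneed(0.001,0)
shot("scene","s19",(310,190,380,250),11)
```

```text
seat rel bar in hanger axes mm: x 0.6 y 2.3 z -0.7
shift units [-0.02 -0.09 -0.03]
tcp [0.5859 0.0944 0.0828] rpy [ 3.1302 -0.0574 -2.9521] scoop yaw 11.463988308243888 F [-0.1 -0.   0.2] q [-0.38  0.67  0.19  1.99 -0.25  0.57  1.76] t 31.525
```

View pics/s19.png

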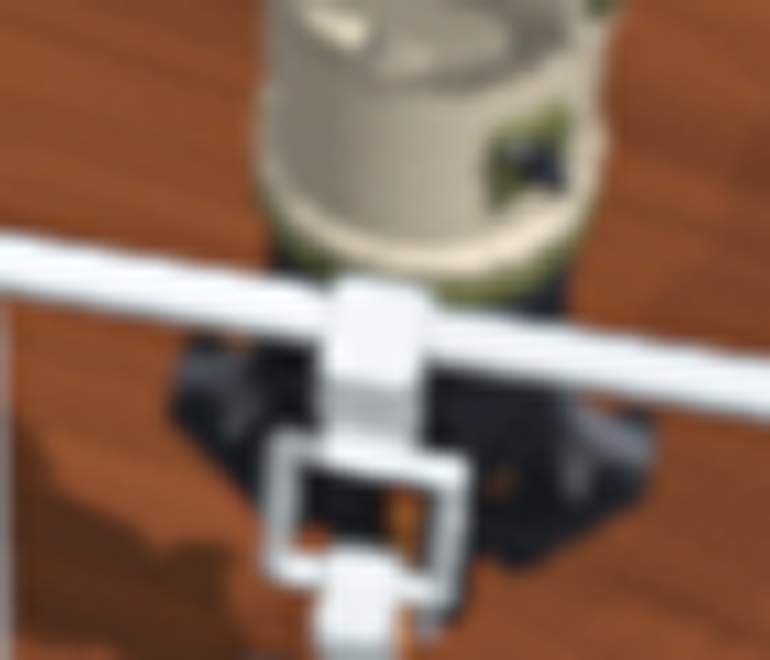

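>>> move_arm(
  gripper=[0, 0],
  translation=[
    [0, 0, 0.08],
    [0, 0, 0],
  ],
  roll=[0, 0],
)

```text
time_s: 31.82
ee_pos: [0.5871, 0.0946, 0.0817]
tcp_rot: [3.13, -0.054, -2.952]
ft_force: [0.3, -0.2, 2.4]
grip_width: 0.0089
```

Run:
```python
from h import *
hookneed(0.001,0)
```

```text
seat rel bar in hanger axes mm: x 1.4 y 2.2 z -1.5
shift units [ 0.02 -0.09 -0.06]
tcp [0.5871 0.0946 0.0817] rpy [ 3.1301 -0.0543 -2.9521] scoop yaw 11.463364767552218 F [ 0.3 -0.2  2.4] q [-0.37  0.67  0.19  1.99 -0.25  0.56  1.76] t 31.825
```

>>> move_arm(
  gripper=[0.1, 0.2, 0.35, 0.5, 0.6, 0.6, 0.6, 0.6],
  translation=[
    [0, 0, 0],
    [0, 0, 0],
    [0, 0, 0],
    [0, 0, 0],
    [0, 0, 0],
    [0, 0, 0],
    [0, 0, 0],
    [0, 0, 0],
  ],
  roll=[0, 0, 0, 0, 0, 0, 0, 0],
)

```text
time_s: 32.83
ee_pos: [0.5863, 0.0945, 0.0811]
tcp_rot: [3.13, -0.056, -2.952]
ft_force: [0.5, -0.4, -0.4]
grip_width: 0.051
```

Run:
```python
from h import *
hookneed(0.001,0); print(r.state()['grip_width'])
shot("scene","s20",(290,170,400,270),7)
shot("wrist","w20")
```

```text
seat rel bar in hanger axes mm: x 0.8 y 2.3 z -2.2
shift units [-0.   -0.09 -0.09]
tcp [0.5863 0.0945 0.0811] rpy [ 3.1301 -0.056  -2.952 ] scoop yaw 11.46514085477323 F [ 0.5 -0.4 -0.4] q [-0.37  0.67  0.19  1.99 -0.25  0.56  1.76] t 32.825
0.05096970726089842
```

View pics/s20.png

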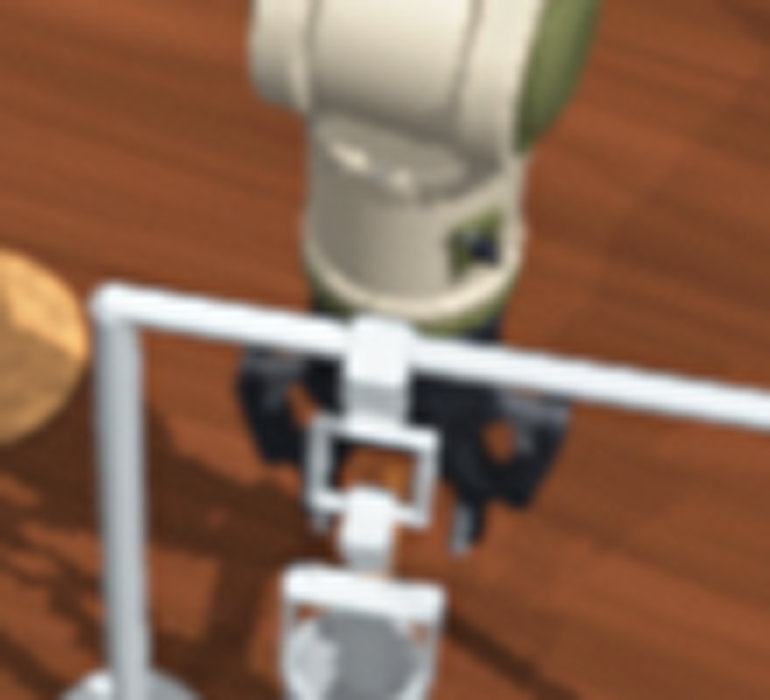

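View pics/w20.png

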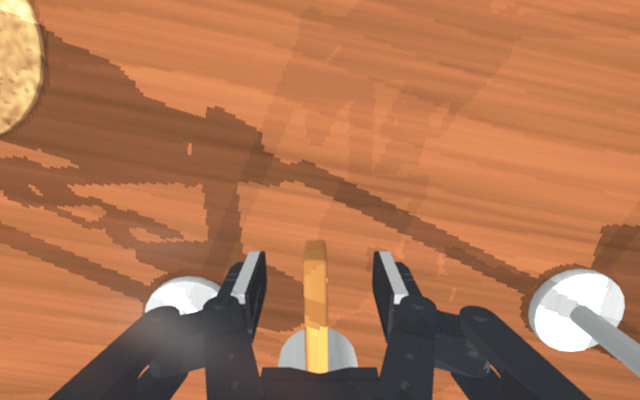

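>>> move_arm(
  gripper=[0.6, 0.6, 0.6, 0.6, 0.6, 0.6, 0.6, 0.6],
  translation=[
    [0.3, 0, 0],
    [0.5, 0, 0],
    [0.6, 0, 0],
    [0.7, 0, 0],
    [0.8, 0, 0],
    [0.8, 0, 0],
    [0.8, 0, 0],
    [0, 0, 0],
  ],
  roll=[0, 0, 0, 0, 0, 0, 0, 0],
)

```text
time_s: 33.92
ee_pos: [0.4655, 0.0711, 0.0886]
tcp_rot: [3.13, -0.058, -2.952]
ft_force: [0.9, 0.7, 0.1]
grip_width: 0.0513
```

Run:
```python
from h import *
hookneed(0.001,0)
shot("scene","s21",(290,170,400,270),7)
shot("wrist","w21")
```

```text
seat rel bar in hanger axes mm: x -121.9 y 4.0 z 5.1
shift units [-4.92 -0.08 -0.09]
tcp [0.4655 0.0711 0.0886] rpy [ 3.13   -0.0585 -2.9523] scoop yaw 11.447977912412613 F [0.9 0.7 0.1] q [-0.38  0.56  0.16  2.26 -0.27  0.4   1.77] t 33.925
```

View pics/s21.png

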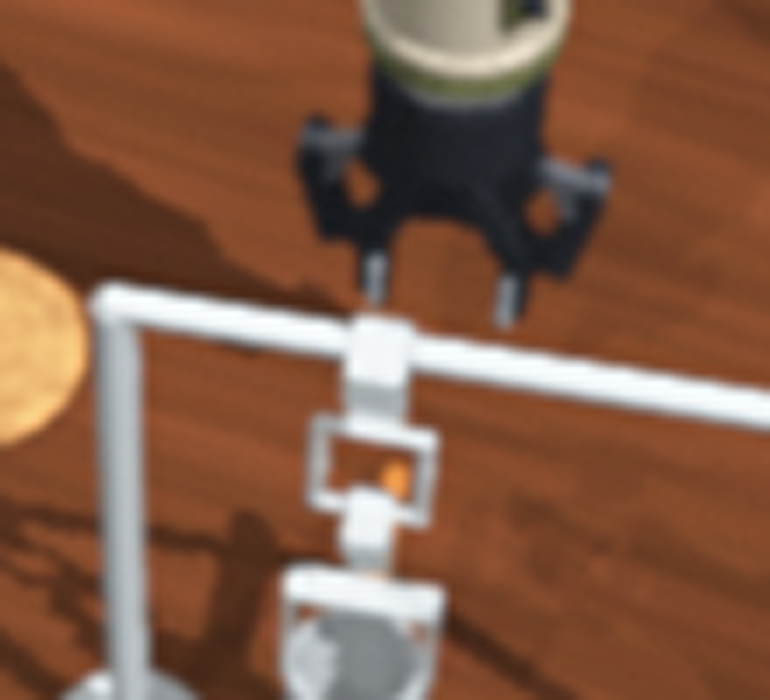

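View pics/w21.png

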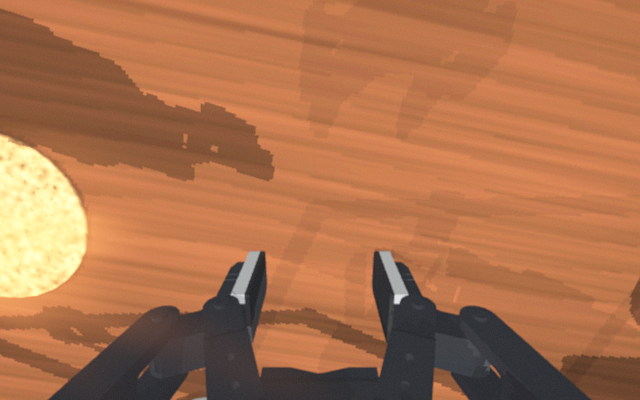

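>>> move_arm(
  gripper=[0.6, 0.6, 0.6, 0.6, 0.6, 0.6, 0.6, 0.6, 0.6, 0.6, 0.6, 0.6],
  translation=[
    [0, 0, -0.5],
    [0, 0, -0.5],
    [0, 0, 0],
    [0, 0, 0],
    [0, 0, 0],
    [0, 0, 0],
    [0, 0, 0],
    [0, 0, 0],
    [0, 0, 0],
    [0, 0, 0],
    [0, 0, 0],
    [0, 0, 0],
  ],
  roll=[0, 0, 0, 0, 0, 0, 0, 0, 0, 0, 0, 0],
)

```text
time_s: 35.52
ee_pos: [0.4712, 0.072, 0.115]
tcp_rot: [3.13, -0.055, -2.952]
ft_force: [0.9, 0.5, 0.8]
grip_width: 0.051
```

Run:
```python
from h import *
shot("scene","s22")
fr=[cv2.imread('pics/raw_s21.png'),cv2.imread('pics/raw_s22.png')]
for i in range(5): fr.append(r.capture("scene")[:,:,::-1])
reg=(slice(215,290),slice(325,365))
for a in fr[:1]+fr[2:]: print(np.abs(a[reg].astype(int)-fr[1][reg]).max(), np.abs(a[reg].astype(int)-fr[1][reg]).mean())
```

```text
86 0.953
3 0.5714444444444444
3 0.5768888888888889
4 0.5535555555555556
3 0.5738888888888889
3 0.5642222222222222
```

View pics/s22.png

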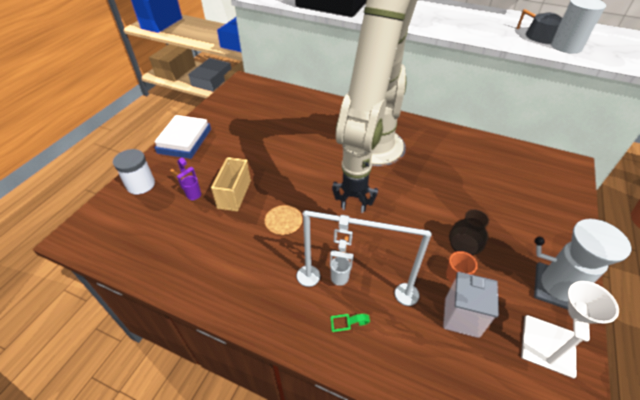

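The full picture shows the scoop hanging from the hanger on the rail, with its cup at about (341, 268). Successive frames are the same to within noise, and the carafe, cup and canister are where they started. I'm handing the job in.

Run:
```python
from plant import r
print(r.sign_off())
```

```text
the job is handed in; nothing more can be done
None
```

The scoop is hanging by its hook from the lower loop of the steel hanger on the rail, and I have handed the job in. I lifted it out of the caddy by its hook, stood it on the cork mat and let go. Then I took it by the wooden handle, passed the hook through the loop, lowered it onto the bar, released it and backed away.

**Last checks:**
- **Seating:** the vertical force on the tool changed by about 4 N as the hook came down on the bar. The picture shows the lip in front of the bar, and the hanger is still on the rail.
- **Stillness:** over the last 0.25 s the scene frames agreed to within image noise (at most 4 grey levels). The gripper was about 120 mm clear.
- **Other things:** the carafe, cup and canister look unmoved in the scene picture. I compared them by eye only.
- **Limits:** the clock was near 36 s of the 61 s allowed. Tool forces stayed at a few newtons in every reading I took, which were at the ends of moves.

**Where checks disagreed:**
- **Tool tilt:** the tool drifted to about 3° off vertical over the run.
- **Measured positions:** the top and scene cameras gave hook positions about 20 mm apart in the caddy, so I used the wrist camera for the grasps. In the last views the hook sat about 2–3 mm off the loop's middle.

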